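# Make the bench tumbler ready for a trial

## Task

Make the tumbler ready for a trial: first push its bifold cover back until the two panels stand folded flat against each other, then load the bay with every aluminium offcut lying on the desk and with all the balls in the white cup, pouring them from the cup. Stand the empty cup upright on its cork mat again, and fit the star handle fully down onto the square drive shaft. Leave the mug, the tape and the stapler where they are.

Things in the scene. Friction and masses are not known exactly. Their poses are not given: they have to be found in the camera images.
- machine: grey tumbler, fixed; open bay under the cover. Origin on the desk below the bay's middle, z up, x away from the robot, y towards the cover's hinge end. Outside 202 by 222 mm; rims 80 mm high except the -y end wall, 60 mm. Beyond that wall: gearbox block x +-55, y -111 to -235, 50 mm high, with the shaft. Beyond x = 100: control pod to x = 170, 60 mm high
- bay (a point): middle of the bay's floor, 30 mm above the desk, axes as the machine's. Inside, the bay is 170 mm (x) by 210 mm (y), 50 mm deep, 30 mm at its -y end; walls 6 mm. The folded cover with its bar overhangs y = +55 to +105, so load at y = -105 to +50
- cover (a joint): slope of both cover panels, rad: 0 lying flat over the bay, 1.57 upright, folded flat together (the stop). Starts 0.32 to 0.6. Panel 1 is hinged to the machine; panel 2 is hinged to panel 1 and its free edge runs in guides at hinge height, so pushing it to the machine's +y raises both as a tent, then folds them. 1 to 8 N move it; it stays where left
- cover_hinge (a point): middle of panel 1's hinge line: machine x = 0, y = +100, 81 mm above the desk. Each aluminium panel is 182 mm (x) by 100 mm by 6 mm. Panel 2's free edge is 200 mm x cos(slope) from here towards -y. Folded, the panels reach 181 mm above the desk
- push_bar (a point): centre of the black push bar at panel 2's free edge: a rod 14 mm thick, 130 mm long along the machine's x, 30 mm off the panel on two posts. It starts about 110 mm above the desk; as the cover folds it sinks to about 85 mm and turns to the -y side of the panel. Push it to +y from its -y side, fingertips about 70 mm above the desk
- shaft_foot (a point): foot of the square steel drive shaft, on its axis, on the gearbox's top, 50 mm above the desk. Shaft 14 mm square, 30 mm tall, its top 6 mm stepped in to 12 and 10 mm. x and y axes square to its flats, z up. Its angle varies (up to 0.7 rad from the machine's axes); it turns stiffly, 0.4 N m
- handle: black star handle, loose on the desk: square hub 36 mm wide, 50 mm tall, square bore 16 mm right through; four arms in a cross, 110 mm from end to end, 14 mm wide, 2 to 14 mm above the underside. Origin mid underside, on the bore's axis, z up; flats and arms lie along x and y; a quarter turn changes nothing. 130 to 200 g. When fitted its underside rests on the gearbox's top
- mat: round cork mat, 170 mm across, 3 mm thick, fixed to the desk: the cup's place. Origin in the middle of its underside
- cup: white flared cup on the mat, holding the balls: 60 mm tall, foot 84 mm and rim 120 mm across, wall 4 mm. Origin mid underside, z up. A level bar handle, 16 by 16 mm, sticks out along +y from y = 52 to 136, its centre line 45 mm above the underside. 140 to 190 g empty. The balls start to roll out at about 75 degrees of tilt and have all left at 90 to 100
- cup_bar (a point): grip point on the cup's bar: on its centre line, 100 mm from the cup's axis; axes as the cup's
- mug: bystander, loose: blue mug, 80 mm across, 95 mm tall, origin mid underside
- tape: bystander, loose: roll of tape lying flat, 90 mm across, 24 mm high, origin mid underside
- stapler: bystander, loose: stapler, 130 mm long (x), 50 mm high, origin mid underside
- ball0: white ceramic tumbling ball, 24 mm across, 16 g, origin at its centre; 4 to 6 of the balls are there (None if absent), all in the cup at the start
- ball1: white ceramic tumbling ball, 24 mm across, 16 g, origin at its centre; 4 to 6 of the balls are there (None if absent), all in the cup at the start
- ball2: white ceramic tumbling ball, 24 mm across, 16 g, origin at its centre; 4 to 6 of the balls are there (None if absent), all in the cup at the start
- ball3: white ceramic tumbling ball, 24 mm across, 16 g, origin at its centre; 4 to 6 of the balls are there (None if absent), all in the cup at the start
- ball4: white ceramic tumbling ball, 24 mm across, 16 g, origin at its centre; 4 to 6 of the balls are there (None if absent), all in the cup at the start
- ball5: white ceramic tumbling ball, 24 mm across, 16 g, origin at its centre; 4 to 6 of the balls are there (None if absent), all in the cup at the start
- offcut0: aluminium profile offcut lying on the desk, 70 mm (x) by 26 by 26 mm, 110 g, origin in the middle of its underside; 1 to 3 of them are there (None if absent)
- offcut1: aluminium profile offcut lying on the desk, 70 mm (x) by 26 by 26 mm, 110 g, origin in the middle of its underside; 1 to 3 of them are there (None if absent)
- offcut2: aluminium profile offcut lying on the desk, 70 mm (x) by 26 by 26 mm, 110 g, origin in the middle of its underside; 1 to 3 of them are there (None if absent)
Things that resemble listed ones, but are neither listed nor needed, are in the scene too. Leave any orange or red look-alike of the offcut0 alone. Several things have the shape of the mat; the one meant has the colours described above.

How it is judged:
On the way, in this order (a step that is already met when the one before it is completed fails the run):
1. the bifold cover is pushed back until its panels are folded flat against each other (fold over 1.47 rad) (value of joint cover above 1.47 rad), for 0.2 s.
2. the cup is held up over the bay and tipped (more than 60 degrees) (angle between cup's own z axis and vertical above 1.05 rad and horizontal distance between cup and bay below 0.15 m and height (world z) of cup above 0.09 m), for 0.2 s.
At the end, for the whole second after the job is handed in: Cover folded past 1.47 rad; every ball and offcut present inside the bay, below its rim; handle within 4 mm of the shaft's axis, its underside within 4 mm of the gearbox top; cup upright on the mat, within 55 mm of its middle; all at rest (value of joint cover above 1.47 rad and x of ball0 in the frame of bay between -0.085 and 0.085 m and y of ball0 in the frame of bay between -0.105 and 0.105 m and z of each of ball0, ball1, ball2, ball3, ball4, ball5 in the frame of bay below 0.055 m and linear speed of each of ball0, ball1, ball2, ball3, ball4, ball5 below 0.1 m/s and x of ball1 in the frame of bay between -0.085 and 0.085 m and y of ball1 in the frame of bay between -0.105 and 0.105 m and x of ball2 in the frame of bay between -0.085 and 0.085 m and y of ball2 in the frame of bay between -0.105 and 0.105 m and x of ball3 in the frame of bay between -0.085 and 0.085 m and y of ball3 in the frame of bay between -0.105 and 0.105 m and x of ball4 in the frame of bay between -0.085 and 0.085 m and y of ball4 in the frame of bay between -0.105 and 0.105 m and x of ball5 in the frame of bay between -0.085 and 0.085 m and y of ball5 in the frame of bay between -0.105 and 0.105 m and x of offcut0 in the frame of bay between -0.085 and 0.085 m and y of offcut0 in the frame of bay between -0.105 and 0.105 m and z of each of offcut0, offcut1, offcut2 in the frame of bay below 0.04 m and linear speed of each of offcut0, offcut1, offcut2, handle, cup below 0.02 m/s and x of offcut1 in the frame of bay between -0.085 and 0.085 m and y of offcut1 in the frame of bay between -0.105 and 0.105 m and x of offcut2 in the frame of bay between -0.085 and 0.085 m and y of offcut2 in the frame of bay between -0.105 and 0.105 m and horizontal distance between handle and shaft_foot below 0.004 m and z of handle in the frame of shaft_foot between -0.004 and 0.004 m and angle between each of handle, cup's own z axis and vertical below 0.1 rad and horizontal distance between cup and mat below 0.055 m and z of cup in the frame of mat below 0.008 m); the robot touches nothing.
It fails at once if the mug is pushed more than 3 cm (distance of mug from where it was at the start of the episode above 0.03 m).
It fails at once if the tape is pushed more than 3 cm (distance of tape from where it was at the start of the episode above 0.03 m).
It fails at once if the stapler is pushed more than 3 cm (distance of stapler from where it was at the start of the episode above 0.03 m).
Of offcut0, offcut1, offcut2 only 1 to 3 are there at a start; the rules pass over those that are not, and their reading is None.
Of ball0, ball1, ball2, ball3, ball4, ball5 only 4 to 6 are there at a start; the rules pass over those that are not, and their reading is None.
At some moment in a run one of handle, offcut0, offcut1, offcut2 may be knocked a few centimetres aside while the robot is not near it.
It also fails if it takes over 210 s, if anything falls off the work surface, if the arm or the gripper's body presses on something with over 40 N, if the wrist force passes 120 N, or if a joint passes its speed limit or range.

## Robot

A 7-joint arm with a two-finger parallel gripper is mounted at the origin on the work surface. World frame = base frame: x ahead of the robot, y to its left, z up, the work surface at z = 0. Lengths are in m, angles in rad, forces in N, time in s.
With the tool pointing down it reaches from about 0.425 to 0.875 m from the base axis. Payload 4.7 kg.
Tool frame: the origin (TCP) lies between the finger pads; the fingertips stand 17 mm ahead of it and the grasp point (between the pads) lies 2 mm behind it; z points along the fingers, y is the line along which they close (so a half turn about z gives the same grasp; the last joint's range is limited). The gripper opens to 85 mm and grips with 20 to 120 N. Pads are 22 mm wide; open, the fingers measure 114 mm over their backs; the gripper's body (76 mm by 85 mm) begins 54 mm behind the grasp point. The pads swing forward as they close: fully open they stand 13 mm farther back than shut.
Start: joints at [1.16, 0.321, -0.07, 1.45, 0.023, 1.371, -0.057], TCP at [0.268, -0.592, 0.225] pointing down, gripper open.
Joint ranges: [-2.86, 2.86], [-0.3, 2.09], [-1.38, 1.24], [0.06, 2.45], [-1.56, 4.7], [0.09, 2.05], [-2.69, 2.69]. Speed limits (rad/s): [2.57, 2.57, 3.14, 3.14, 3.14, 3.14, 3.14].

## Interface

Orientations are given as [roll, pitch, yaw] about the fixed x, y, z axes, in that order (R = Rz(yaw) Ry(pitch) Rx(roll)).
In Python, from rig import status, get_image, calibration, order gives the robot as it stands.
- The arm moves only by the tool drive_tool, never from a script. Its argument "motion" is a list of rows, each a list of 2 entries, a list of its own where there are three numbers: the shift along the tool's x, y, z each as a share of 20 cm, from -1 to 1, then the turn about the tool's z as a share of 30 degrees, from -1 to 1. In form: [[[x, y, z], roll], ...]. A call has 1 to 10 rows; each row is the pose to reach, as a shift and turn from the pose commanded when the call began, along the tool's axes at that moment; what a row does not reach only later rows make up. A row lasts 1/8 s, in which the tool goes at most 62.5 mm and 10.7 degrees, less where a joint would pass 70% of its speed; a pose out of reach is approached as far as the arm can. A call with a number of a shift or a turn outside -1 to 1 is refused whole. A call with a gripper value outside its range is refused whole. "gripper" is the gripper command: -1 is fully open, 1 is shut, values between are in proportion, set as the call begins (left out, the last holds). The fingers move at their own pace and stop on an object; "squeeze" is the grip in N (left out, the last holds). Time passes only in rows, so rows that repeat a pose let the fingers close. It gives the time, the measured TCP pose, the force, the opening and the grip force at its end, in the units of the state.
- status.get_obs(): the state, without advancing time (a new reading comes with each control period).
- get_image(name): name is "side" or "top" or "wrist"; returns the picture (384x512x3 uint8, red, green, blue); there is no depth.
- calibration(name): a dict with "mtx" (3x3 intrinsics, pixels), "distortion" ([k1, k2, p1, p2, k3] as OpenCV has them; the pictures are not rectified), "rvec" (rotation vector, rad) and "tvec" (3), from world to camera coordinates, as OpenCV has them. Camera axes: x right, y down, z forward; pixel columns grow to the right and rows downward; lengths in m; the calibration is good to about 2 mm. A picture is of the moment at which its call begins: read the wrist's pose just before it. calibration takes no time and is no camera call; for the wrist camera it gives the pose at the moment of the call.
- order.finish_job(): hands the job in; it is judged then, once.
The state is a dict: "time_s": time; "q": joint angles; "dq": joint speeds; "effort": joint torques, N m; "ee_pos": TCP position; "tcp_rot": TCP orientation; "contact_force": force on the tool from outside, world axes, zero at the start; "torque": the same for the moment, N m; "gripper_width": opening from 0.0 (shut) to 1.0 (fully open); "grasp_force": force on a finger pad.
Only numpy, scipy, OpenCV 4.12 (cv2) and the standard library are available. Lean on these libraries where they do the work, as an engineer would, in place of code of your own. Each camera call takes 0.05 s, during which the arm holds its last target. There are 200 camera calls.

## Working session

There is one attempt and no reset: what is moved stays moved. The work goes in short steps, Python scripts to look and compute and a tool call to move; the robot and the scene stay as the last step left them, time stands still between calls to the robot, and variables do not carry over. Pictures are saved under pics/ and viewed, at most 14 in all, crops included, and the job is handed in when it is done.

Besides the shell and the picture viewer there is one more tool, called after "Call:" by a JSON object that holds its "fn" and its "kwargs". drive_tool: Moves the arm, as the interface text tells. Shift numbers are shares of 20 cm and turn numbers shares of 30 degrees, none past 1 either way. Its arguments: {"type":"object","properties":{"motion":{"type":"array","items":{"type":"array"}},"gripper":{"type":"number"},"squeeze":{"type":"number"}},"required":["motion"]}

```bash
ls; mkdir -p pics
python3 - <<'E'
from rig import status,get_image,calibration
import cv2,numpy as np
o=status.get_obs();print(o['time_s'],o['ee_pos'],o['tcp_rot'])
for n in('top','side'):
    im=get_image(n);cv2.imwrite(f'pics/{n}0.png',cv2.cvtColor(im,cv2.COLOR_RGB2BGR))
    c=calibration(n);R=cv2.Rodrigues(np.array(c['rvec'],float))[0];print(n,(-R.T@np.array(c['tvec']).reshape(3)).round(3),R[2].round(2),np.array(c['mtx'])[0,0],c['distortion'])
E
```

```text
pics
0.0 [ 0.26762672 -0.59173505  0.22421383] [-3.13965331e+00  1.11189556e-04  4.24904537e-01]
top [0.283 0.054 1.735] [ 0.13 -0.   -0.99] 410.56822350889087 [-0.08425125  0.          0.          0.          0.        ]
side [0.37  0.983 0.68 ] [ 0.13 -0.83 -0.55] 362.1561855849904 [0.02789563 0.         0.         0.         0.        ]
```

View pics/top0.png

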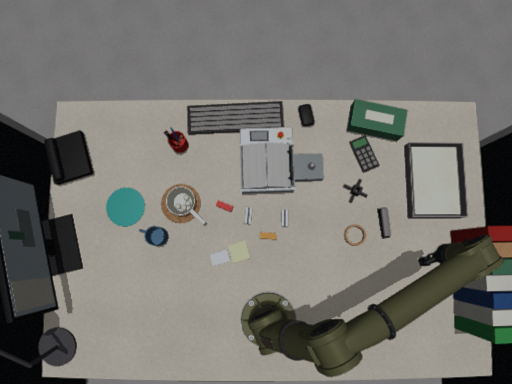

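View pics/side0.png

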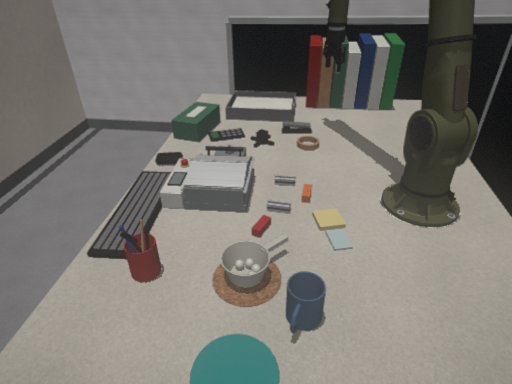

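```bash
cat > h.py <<'E'
import cv2,numpy as np
from rig import status,get_image,calibration,order
from scipy.spatial.transform import Rotation as Ro
def ray(c,uv):
    R=cv2.Rodrigues(np.array(c['rvec'],float))[0];C=-R.T@np.array(c['tvec'],float).reshape(3)
    p=cv2.undistortPoints(np.array(uv,float).reshape(-1,1,2),np.array(c['mtx'],float),np.array(c['distortion'],float)).reshape(-1,2)
    return C,np.c_[p,np.ones(len(p))]@R
def pix(c,uv,z):
    C,d=ray(c,uv);return C+d*((z-C[2])/d[:,2])[:,None]
def proj(c,P):
    return cv2.projectPoints(np.array(P,float).reshape(-1,3),np.array(c['rvec'],float),np.array(c['tvec'],float),np.array(c['mtx'],float),np.array(c['distortion'],float))[0].reshape(-1,2)
def snap(n,f):
    c=calibration(n);im=cv2.cvtColor(get_image(n),cv2.COLOR_RGB2BGR);cv2.imwrite(f'pics/{f}.png',im);return c,im
def tcp():
    o=status.get_obs();return np.array(o['ee_pos']),Ro.from_euler('xyz',o['tcp_rot'])
def go(target,yaw=None):
    "shift numbers (share of 20cm) in tool axes and turn share for vertical tool"
    p,R=tcp();s=R.inv().apply(np.array(target)-p)/.2
    t=None
    if yaw is not None:
        d=(yaw-R.as_euler('xyz')[2]+np.pi/2)%np.pi-np.pi/2; t=round(-np.degrees(d)/30,3)
    print('shift',s.round(3),'turn',t,'pos',p.round(4),'rot',R.as_euler('xyz').round(3))
E
python3 - <<'E'
from h import *
im=cv2.imread('pics/top0.png');c=calibration('top')
cv2.imwrite('pics/top0c.png',cv2.resize(im[90:250,160:400],None,fx=3.3,fy=3.3,interpolation=cv2.INTER_CUBIC))
for n,uv,z in [('cup rim',(181,201),.06),('bar',(200,219),.05),('mat',(181,203),.003),('off',(249,215),.026),('off',(284,217),.026),('shaft',(312,166),.08),('handle',(356,190),.014),('tape',(355,235),.02),('stapler',(384,222),.05),('mug',(156,236),.095),('machL',(241,191),.08),('machR',(293,191),.08),('red',(225,206),.026),('orange',(268,236),.026)]:
    print(n,pix(c,[uv],z)[0].round(3))
E
```

```text
cup rim [0.484 0.36  0.06 ]
bar [0.41  0.281 0.05 ]
mat [0.482 0.37  0.003]
off [0.429 0.08  0.026]
off [ 0.421 -0.066  0.026]
shaft [ 0.626 -0.18   0.08 ]
handle [ 0.536 -0.376  0.014]
tape [ 0.345 -0.364  0.02 ]
stapler [ 0.397 -0.48   0.05 ]
mug [0.338 0.451 0.095]
machL [0.522 0.112 0.08 ]
machR [ 0.522 -0.1    0.08 ]
red [0.467 0.18  0.026]
orange [0.342 0.001 0.026]
```

View pics/top0c.png

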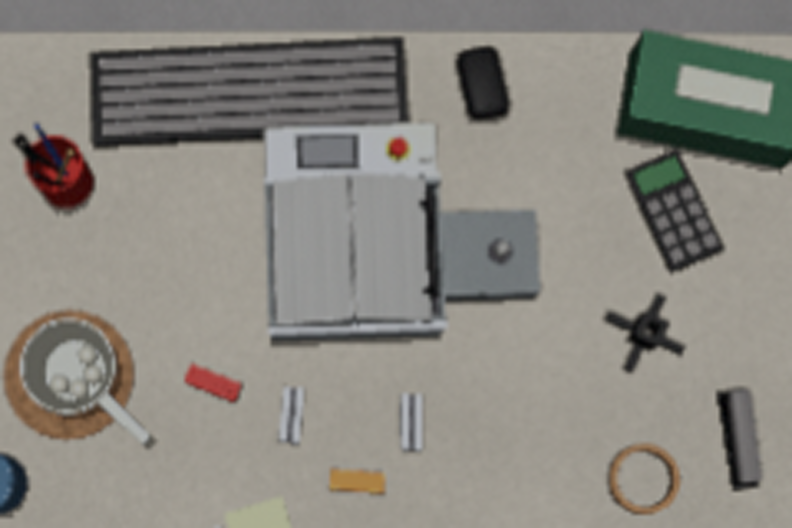

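Call:
{"fn": "drive_tool", "kwargs": {"motion": [[[0,0,-0.3],0.35],[[0,0,-0.3],0.7],[[0,0,-0.3],0.811],[[0,0,-0.3],0.811]], "gripper": 1}}

```text
time_s: 0.6
ee_pos: [0.2678, -0.592, 0.2848]
tcp_rot: [-3.141, 0.001, 0.001]
contact_force: [-0.1, 0.0, 1.2]
gripper_width: 0.145
grasp_force: 0.0
```

Call:
{"fn": "drive_tool", "kwargs": {"motion": [[[0.3,-0.3,0],0],[[0.6,-0.6,0],0],[[0.9,-0.9,0],0],[[0.9,-1,0],0],[[0.9,-1,0],0],[[0.9,-1,0],0]]}}

```text
time_s: 1.35
ee_pos: [0.4486, -0.3911, 0.2852]
tcp_rot: [3.142, 0.0, 0.004]
contact_force: [0.1, -0.6, -0.4]
gripper_width: -0.002
grasp_force: 0.0
```

Call:
{"fn": "drive_tool", "kwargs": {"motion": [[[0.3,-0.3,0],0],[[0.6,-0.6,0],0],[[0.9,-0.9,0],0],[[0.9,-1,0],0],[[0.9,-1,0],0],[[0.9,-1,0],0]]}}

```text
time_s: 2.1
ee_pos: [0.6276, -0.1934, 0.2846]
tcp_rot: [3.141, 0.001, 0.0]
contact_force: [0.8, -0.7, -0.7]
gripper_width: -0.001
grasp_force: 0.0
```

Run:
```python
from h import *
p,R=tcp();print(p,R.as_euler('xyz'))
c,im=snap('wrist','w1')
C,_=ray(c,[[0,0]]);print('cam',C,R.inv().apply(C-p), np.array(c['mtx'])[0,0])
for P in [(.627,.006,.03),(.627,-.18,.05),(.627,-.18,.08),(.627,-.09,.11)]: print(P,proj(c,P).round(0))
```

```text
[ 0.62763203 -0.19341567  0.28463002] [3.14088761e+00 1.24060104e-03 1.86910638e-04]
cam [ 0.71181186 -0.19141674  0.43314969] [ 0.08399588 -0.00187841 -0.14862535] 335.70583603776475
(0.627, 0.006, 0.03) [[ 93. 146.]]
(0.627, -0.18, 0.05) [[246. 150.]]
(0.627, -0.18, 0.08) [[246. 156.]]
(0.627, -0.09, 0.11) [[154. 163.]]
```

View pics/w1.png

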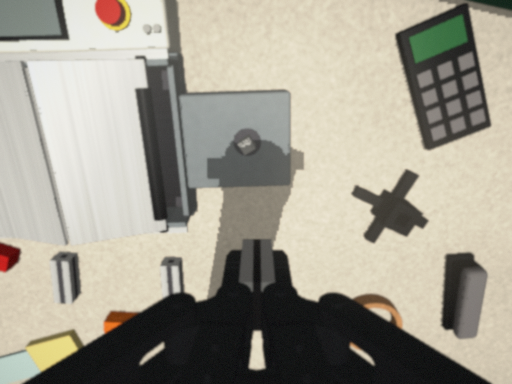

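```bash
cat > m1.py <<'E'
from h import *
im=cv2.imread('pics/w1.png');c=calibration('wrist')
P=pix(c,[(179,93),(291,91),(292,186),(184,188)],.05);print('gear',P.round(4).tolist())
print('bar',pix(c,[(148,62),(161,218)],.105).round(3).tolist())
print('shaft',pix(c,[(247,144)],.08).round(4))
print('handle ends',pix(c,[(405,173),(357,191),(372,239),(424,220)],.014).round(3).tolist())
print('offs',pix(c,[(65,255),(65,301),(172,262)],.026).round(3).tolist())
cv2.imwrite('pics/w1c.png',cv2.resize(im[120:170,215:285],None,fx=8,fy=8,interpolation=cv2.INTER_CUBIC))
E
python3 m1.py
```

```text
gear [[0.6895, -0.1093, 0.05], [0.6913, -0.2323, 0.05], [0.5813, -0.2369, 0.05], [0.5792, -0.1066, 0.05]]
bar [[0.72, -0.095, 0.105], [0.564, -0.092, 0.105]]
shaft [[ 0.6388 -0.1841  0.08  ]]
handle ends [[0.586, -0.387, 0.014], [0.562, -0.327, 0.014], [0.491, -0.355, 0.014], [0.519, -0.422, 0.014]]
offs [[0.475, 0.068, 0.026], [0.4, 0.082, 0.026], [0.463, -0.077, 0.026]]
```

View pics/w1c.png

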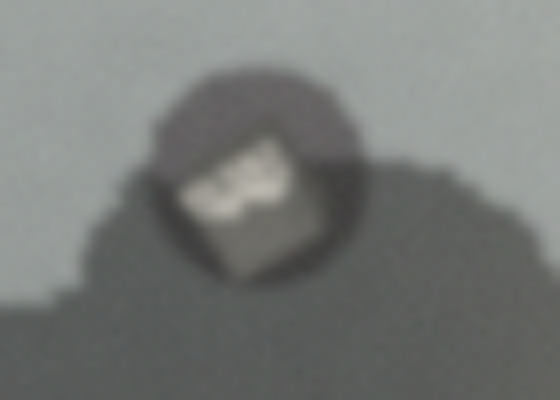

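Call:
{"fn": "drive_tool", "kwargs": {"motion": [[[0,-0.29,0],0],[[0,-0.29,0.3],0],[[0,-0.29,0.6],0],[[0,-0.29,0.9],0],[[0,-0.29,0.995],0],[[0,-0.29,0.995],0]]}}

```text
time_s: 2.9
ee_pos: [0.627, -0.1367, 0.0861]
tcp_rot: [3.141, 0.001, -0.003]
contact_force: [0.4, 0.0, 0.6]
gripper_width: 0.0
grasp_force: 0.0
```

Call:
{"fn": "drive_tool", "kwargs": {"motion": [[[0.02,-0.08,0],0],[[0.02,-0.14,0],0],[[0.02,-0.2,0],0],[[0.02,-0.26,0],0],[[0.02,-0.32,0],0],[[0.02,-0.38,0],0],[[0.02,-0.44,0],0],[[0.02,-0.5,0],0],[[0.02,-0.55,0],0],[[0.02,-0.6,0],0]]}}

```text
time_s: 4.15
ee_pos: [0.6318, -0.0134, 0.0864]
tcp_rot: [-3.142, -0.0, 0.0]
contact_force: [-0.3, -0.6, 0.1]
gripper_width: -0.001
grasp_force: 0.5
```

Call:
{"fn": "drive_tool", "kwargs": {"motion": [[[0,-0.05,0],0],[[0,-0.1,0],0],[[0,-0.14,0],0],[[0,-0.18,0],0],[[0,-0.2,0],0],[[0,-0.22,0],0],[[0,-0.23,0],0],[[0,-0.23,0],0]]}}

```text
time_s: 5.15
ee_pos: [0.6317, 0.0322, 0.0862]
tcp_rot: [-3.141, 0.0, 0.0]
contact_force: [0.0, -0.2, 0.4]
gripper_width: 0.001
grasp_force: 0.0
```

Run:
```python
from h import *
c,im=snap('side','s1')
cv2.imwrite('pics/s1c.png',cv2.resize(im[100:240,130:310],None,fx=4,fy=4,interpolation=cv2.INTER_CUBIC))
```

```text
(no output)
```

View pics/s1c.png

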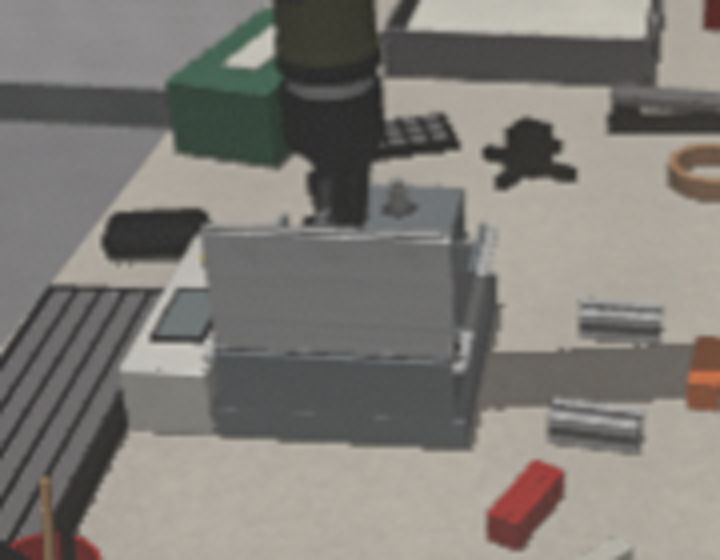

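Call:
{"fn": "drive_tool", "kwargs": {"motion": [[[0,-0.02,0],0],[[0,-0.04,0],0],[[0,-0.05,0],0],[[0,-0.05,0],0]]}}

```text
time_s: 5.7
ee_pos: [0.6314, 0.0346, 0.0864]
tcp_rot: [3.133, 0.002, -0.004]
contact_force: [-3.3, -13.6, 4.3]
gripper_width: -0.001
grasp_force: 0.0
```

Call:
{"fn": "drive_tool", "kwargs": {"motion": [[[0,-0.01,0],0],[[0,-0.02,0],0],[[0,-0.03,0],0],[[0,-0.03,0],0]]}}

```text
time_s: 6.2
ee_pos: [0.6321, 0.0343, 0.0862]
tcp_rot: [3.127, 0.001, -0.009]
contact_force: [-1.6, -22.0, 3.0]
gripper_width: -0.0
grasp_force: 0.0
```

Call:
{"fn": "drive_tool", "kwargs": {"motion": [[[0,0.2,0],0],[[0,0.3,0],0],[[0,0.3,-0.3],0],[[0,0.3,-0.6],0],[[0,0.3,-0.97],0],[[-0.3,0.24,-0.97],0],[[-0.66,0.24,-0.97],0],[[-0.66,0.24,-0.97],0],[[-0.66,0.24,-0.97],0]]}}

```text
time_s: 7.32
ee_pos: [0.4999, 0.0003, 0.2809]
tcp_rot: [3.141, -0.002, 0.001]
contact_force: [-0.3, 0.7, -0.2]
gripper_width: 0.003
grasp_force: 0.0
```

Run:
```python
from h import *
print(tcp()[0]);c,im=snap('wrist','w2');import pickle;pickle.dump(c,open('w2.pkl','wb'))
```

```text
[4.99946050e-01 2.90104189e-04 2.80914219e-01]
```

View pics/w2.png

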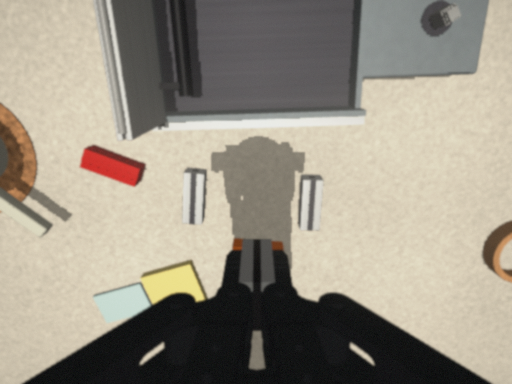

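Run:
```python
from h import *
import pickle;c=pickle.load(open('w2.pkl','rb'));im=cv2.imread('pics/w2.png').astype(int)
for n,(x0,y0,x1,y1) in dict(A=(175,160,213,232),B=(294,168,330,240)).items():
    sub=im[y0:y1,x0:x1]; sp=sub.max(2)-sub.min(2)
    m=(sp<14).astype(np.uint8); m=cv2.morphologyEx(m,cv2.MORPH_CLOSE,np.ones((5,5)))
    m=cv2.morphologyEx(m,cv2.MORPH_OPEN,np.ones((3,3)))
    k=max(cv2.findContours(m,0,2)[0],key=cv2.contourArea)
    b=cv2.boxPoints(cv2.minAreaRect(k))+[x0,y0]
    P=pix(c,b,.026);e=P[1]-P[0];f=P[2]-P[1];L=e if np.hypot(*e[:2])>np.hypot(*f[:2]) else f
    print(n,b.round(0).tolist(),P.mean(0).round(4),'len',np.linalg.norm(e).round(3),np.linalg.norm(f).round(3),'yaw',((np.arctan2(L[1],L[0])+1.57)%3.1416-1.57).round(3))
go((.5,.0,.28))
print(pix(c,[(163,130),(365,122)],.08).round(4).tolist(), pix(c,[(436,17)],.05).round(4))
```

```text
A [[182.0, 223.0], [184.0, 168.0], [205.0, 169.0], [203.0, 224.0]] [0.4342 0.0824 0.026 ] len 0.074 0.027 yaw -0.106
B [[298.0, 229.0], [301.0, 174.0], [322.0, 176.0], [319.0, 230.0]] [ 0.4257 -0.067   0.026 ] len 0.075 0.027 yaw -0.006
shift [-0.003  0.001  0.004] turn None pos [5.007e-01 2.000e-04 2.807e-01] rot [-3.142e+00 -2.000e-03  1.000e-03]
[[0.528, 0.0989, 0.08], [0.5362, -0.1098, 0.08]] [[ 0.637  -0.1797  0.05  ]]
```

Call:
{"fn": "drive_tool", "kwargs": {"motion": [[[-0.2,0.2,0],0],[[-0.34,0.335,0.2],0],[[-0.34,0.335,0.5],0],[[-0.34,0.335,0.8],0],[[-0.34,0.335,0.9],0],[[-0.34,0.335,0.9],0]], "gripper": -0.4}}

```text
time_s: 8.12
ee_pos: [0.4316, -0.0667, 0.0985]
tcp_rot: [-3.14, 0.004, 0.001]
contact_force: [0.1, -0.2, 1.2]
gripper_width: 0.697
grasp_force: 0.0
```

Call:
{"fn": "drive_tool", "kwargs": {"motion": [[[0,0,0.2],0],[[0,0,0.39],0],[[0,0,0.39],0]]}}

```text
time_s: 8.5
ee_pos: [0.4312, -0.0668, 0.0213]
tcp_rot: [-3.14, 0.004, 0.001]
contact_force: [-0.3, -0.2, 0.9]
gripper_width: 0.699
grasp_force: 0.0
```

Call:
{"fn": "drive_tool", "kwargs": {"motion": [[[0,0,0],0],[[0,0,0],0],[[0,0,0],0],[[0,0,0],0],[[0,0,0],0]], "gripper": 1, "squeeze": 40}}

```text
time_s: 9.12
ee_pos: [0.4319, -0.0673, 0.0225]
tcp_rot: [3.141, -0.0, 0.0]
contact_force: [0.4, 0.5, 0.3]
gripper_width: -0.003
grasp_force: 0.0
```

Call:
{"fn": "drive_tool", "kwargs": {"motion": [[[0,0,-0.3],0],[[0,0,-0.6],0],[[0,0,-0.75],0],[[0,0,-0.75],0]]}}

```text
time_s: 9.62
ee_pos: [0.4336, -0.0675, 0.175]
tcp_rot: [3.14, -0.006, 0.0]
contact_force: [-0.4, 0.4, 0.2]
gripper_width: 0.0
grasp_force: 0.0
```

Call:
{"fn": "drive_tool", "kwargs": {"motion": [[[0.3,-0.33,-0.3],0],[[0.33,-0.33,-0.53],0],[[0.33,-0.33,-0.53],0],[[0.33,-0.33,-0.53],0]]}}

```text
time_s: 10.12
ee_pos: [0.4982, -0.0005, 0.2779]
tcp_rot: [-3.141, 0.0, 0.002]
contact_force: [-0.2, -0.4, 0.6]
gripper_width: -0.001
grasp_force: 0.0
```

Run:
```python
from h import *
print(tcp()[0]);c,im=snap('wrist','w3');import pickle;pickle.dump(c,open('w3.pkl','wb'))
```

```text
[ 4.98240984e-01 -4.75928755e-04  2.77872027e-01]
```

View pics/w3.png

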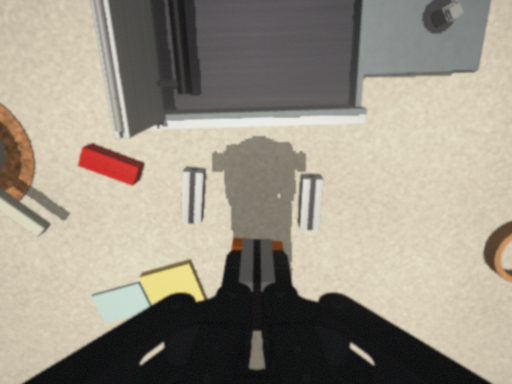

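Run:
```python
from h import *
import pickle
c=calibration('wrist');p,R=tcp();print('tcp px',proj(c,p),'tip px',proj(c,p+R.apply([0,0,.017])))
for f in('w2','w3'):
    c=pickle.load(open(f+'.pkl','rb'));im=cv2.imread(f'pics/{f}.png').astype(int)
    for n,(x0,y0,x1,y1) in dict(A=(175,160,213,232),B=(294,168,330,240)).items():
        sub=im[y0:y1,x0:x1]; sp=sub.max(2)-sub.min(2)
        m=(sp<14).astype(np.uint8); m=cv2.morphologyEx(m,cv2.MORPH_CLOSE,np.ones((5,5)));m=cv2.morphologyEx(m,cv2.MORPH_OPEN,np.ones((3,3)))
        k=max(cv2.findContours(m,0,2)[0],key=cv2.contourArea);P=pix(c,cv2.boxPoints(cv2.minAreaRect(k))+[x0,y0],.026);print(f,n,P.mean(0).round(4))
c,im=snap('top','t3');print(proj(c,[(.4257,-.067,.026),(.434,.082,.026)]))
cv2.imwrite('pics/t3c.png',cv2.resize(im[150:260,170:330],None,fx=4.5,fy=4.5,interpolation=cv2.INTER_CUBIC))
```

```text
tcp px [[260.13876273 250.47463886]] tip px [[259.80285539 234.91702452]]
w2 A [0.4342 0.0824 0.026 ]
w2 B [ 0.4257 -0.067   0.026 ]
w3 A [0.4349 0.0818 0.026 ]
w3 B [ 0.4257 -0.0667  0.026 ]
[[284.12440911 215.78321973]
 [248.44710516 213.80559556]]
```

Call:
{"fn": "drive_tool", "kwargs": {"motion": [[[-0.2,0.2,0],0],[[-0.35,0.333,0.2],0],[[-0.35,0.333,0.5],0],[[-0.35,0.333,0.8],0],[[-0.35,0.333,0.9],0],[[-0.35,0.333,0.9],0]], "gripper": -0.4}}

```text
time_s: 10.98
ee_pos: [0.4243, -0.068, 0.0952]
tcp_rot: [-3.14, 0.007, -0.001]
contact_force: [0.3, -0.0, 0.2]
gripper_width: 0.699
grasp_force: 0.0
```

Call:
{"fn": "drive_tool", "kwargs": {"motion": [[[0,0,0.2],0],[[0,0,0.38],0],[[0,0,0.38],0]]}}

```text
time_s: 11.35
ee_pos: [0.4255, -0.0678, 0.0209]
tcp_rot: [-3.141, 0.005, -0.0]
contact_force: [0.1, -0.4, 0.8]
gripper_width: 0.698
grasp_force: 0.0
```

Run:
```python
from h import *
p,R=tcp();print(p,status.get_obs()['gripper_width'])
c,s=snap('side','s4');c2,w=snap('wrist','w4');u=proj(c,p)[0].astype(int);print(u,proj(c2,p))
S=cv2.resize(s[u[1]-60:u[1]+60,u[0]-65:u[0]+65],(390,360),interpolation=cv2.INTER_CUBIC)
W=cv2.resize(w[130:330,160:370],(390,371))[:360]
cv2.imwrite('pics/m4.png',np.hstack([S,W]))
```

```text
[ 0.42552542 -0.06784323  0.02093036] 0.6983459198763446
[283 178] [[259.75385134 251.98134941]]
```

View pics/m4.png

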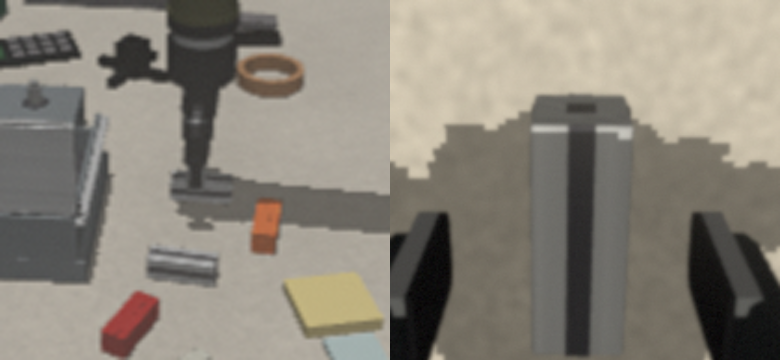

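Call:
{"fn": "drive_tool", "kwargs": {"motion": [[[0,0,0],0],[[0,0,0],0],[[0,0,0],0]], "gripper": 1, "squeeze": 40}}

```text
time_s: 11.82
ee_pos: [0.4283, -0.068, 0.023]
tcp_rot: [3.141, -0.001, 0.0]
contact_force: [-0.6, 0.8, -0.3]
gripper_width: 0.062
grasp_force: 0.0
```

Call:
{"fn": "drive_tool", "kwargs": {"motion": [[[0,0,0],0],[[0,0,0],0],[[0,0,0],0]]}}

```text
time_s: 12.2
ee_pos: [0.4278, -0.0678, 0.0223]
tcp_rot: [3.142, 0.0, 0.0]
contact_force: [0.5, -0.3, -0.1]
gripper_width: -0.0
grasp_force: 0.0
```

Run:
```python
from h import *
o=status.get_obs();print(o['ee_pos'],o['gripper_width'],o['grasp_force'])
c,s=snap('side','s5');c2,w=snap('wrist','w5');u=proj(c,o['ee_pos'])[0].astype(int)
S=cv2.resize(s[u[1]-60:u[1]+60,u[0]-65:u[0]+65],(390,360),interpolation=cv2.INTER_CUBIC)
W=cv2.resize(w[130:330,160:370],(390,371))[:360]
cv2.imwrite('pics/m5.png',np.hstack([S,W]))
```

```text
[ 0.42775069 -0.06783825  0.02225735] -1.3541535642654273e-05 0.0
```

View pics/m5.png

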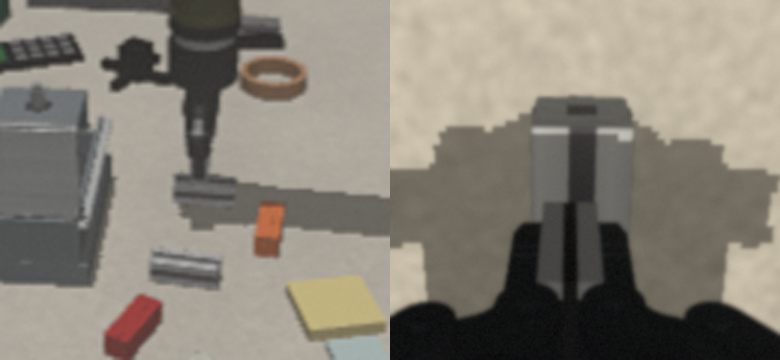

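Call:
{"fn": "drive_tool", "kwargs": {"motion": [[[0,0,-0.15],0],[[0,0,-0.15],0],[[0,0,-0.15],0],[[0,0,-0.15],0]], "gripper": -0.4}}

```text
time_s: 12.8
ee_pos: [0.427, -0.0677, 0.0515]
tcp_rot: [-3.141, 0.002, 0.0]
contact_force: [-1.0, 0.8, -0.6]
gripper_width: 0.697
grasp_force: 0.0
```

Call:
{"fn": "drive_tool", "kwargs": {"motion": [[[0,0,0.1],0],[[0,0,0.17],0],[[0,0,0.18],0],[[0,0,0.18],0]]}}

```text
time_s: 13.3
ee_pos: [0.4278, -0.0678, 0.0162]
tcp_rot: [-3.141, 0.0, 0.0]
contact_force: [-0.5, -0.2, 0.4]
gripper_width: 0.702
grasp_force: 0.0
```

Call:
{"fn": "drive_tool", "kwargs": {"motion": [[[0,0,0.01],0],[[0,0,0.02],0],[[0,0,0.02],0]]}}

```text
time_s: 13.68
ee_pos: [0.4277, -0.0679, 0.0123]
tcp_rot: [3.141, 0.0, 0.0]
contact_force: [0.3, -0.4, 0.8]
gripper_width: 0.703
grasp_force: 0.0
```

Call:
{"fn": "drive_tool", "kwargs": {"motion": [[[0,0,0.01],0],[[0,0,0.02],0],[[0,0,0.02],0]]}}

```text
time_s: 14.05
ee_pos: [0.4276, -0.0678, 0.0081]
tcp_rot: [-3.142, 0.0, 0.0]
contact_force: [-0.7, 0.2, 0.1]
gripper_width: 0.697
grasp_force: 0.0
```

Call:
{"fn": "drive_tool", "kwargs": {"motion": [[[0,0,0.01],0],[[0,0,0.03],0],[[0,0,0.03],0]]}}

```text
time_s: 14.42
ee_pos: [0.4274, -0.0678, 0.0019]
tcp_rot: [-3.141, 0.001, 0.0]
contact_force: [-0.5, -0.6, 0.0]
gripper_width: 0.701
grasp_force: 0.0
```

Call:
{"fn": "drive_tool", "kwargs": {"motion": [[[0,0,0.01],0],[[0,0,0.02],0],[[0,0,0.02],0]]}}

```text
time_s: 14.8
ee_pos: [0.4276, -0.0678, -0.0019]
tcp_rot: [3.142, 0.0, 0.0]
contact_force: [0.0, 0.3, -0.3]
gripper_width: 0.698
grasp_force: 0.0
```

Call:
{"fn": "drive_tool", "kwargs": {"motion": [[[0,0,0],0],[[0,0,0],0],[[0,0,0],0],[[0,0,0],0]], "gripper": 1}}

```text
time_s: 15.3
ee_pos: [0.4281, -0.0679, -0.0014]
tcp_rot: [3.141, -0.001, 0.0]
contact_force: [-0.1, -0.6, 2.6]
gripper_width: 0.293
grasp_force: 39.9
```

Call:
{"fn": "drive_tool", "kwargs": {"motion": [[[0,0,-0.3],0],[[0,0,-0.6],0],[[0,0,-0.85],0],[[0.3,0,-0.85],0],[[0.6,-0.04,-0.85],0],[[0.9,-0.04,-0.85],0],[[1,-0.04,-0.85],0],[[1,-0.04,-0.85],0]]}}

```text
time_s: 16.3
ee_pos: [0.628, -0.0594, 0.1666]
tcp_rot: [-3.14, 0.002, 0.001]
contact_force: [-0.2, 0.1, -1.1]
gripper_width: 0.298
grasp_force: 40.0
```

Call:
{"fn": "drive_tool", "kwargs": {"motion": [[[0.02,0,0.3],0],[[0.02,0,0.5],0],[[0.02,0,0.64],0],[[0.02,0,0.64],0],[[0.02,0,0.64],0]]}}

```text
time_s: 16.92
ee_pos: [0.6321, -0.0599, 0.0419]
tcp_rot: [3.141, -0.002, 0.0]
contact_force: [0.4, -0.3, -0.1]
gripper_width: 0.296
grasp_force: 39.9
```

Call:
{"fn": "drive_tool", "kwargs": {"motion": [[[0,0,0.04],0],[[0,0,0.05],0],[[0,0,0.05],0]]}}

```text
time_s: 17.3
ee_pos: [0.6318, -0.0598, 0.0304]
tcp_rot: [3.141, -0.0, 0.0]
contact_force: [0.1, 1.0, -1.2]
gripper_width: 0.3
grasp_force: 39.9
```

Call:
{"fn": "drive_tool", "kwargs": {"motion": [[[0,0,0.02],0],[[0,0,0.025],0],[[0,0,0.025],0]]}}

```text
time_s: 17.68
ee_pos: [0.6325, -0.0598, 0.0286]
tcp_rot: [3.141, -0.001, 0.0]
contact_force: [-6.9, 0.2, 15.3]
gripper_width: 0.295
grasp_force: 42.2
```

Call:
{"fn": "drive_tool", "kwargs": {"motion": [[[0,0,-0.02],0],[[0,0,-0.02],0],[[0,0,-0.02],0]], "gripper": 0}}

```text
time_s: 18.05
ee_pos: [0.6317, -0.0599, 0.0289]
tcp_rot: [3.142, 0.0, 0.0]
contact_force: [0.0, -0.2, 0.7]
gripper_width: 0.501
grasp_force: 0.0
```

Call:
{"fn": "drive_tool", "kwargs": {"motion": [[[0,0,-0.3],0],[[0,0,-0.6],0],[[0,0,-0.75],0],[[-0.3,-0.2,-0.75],0],[[-0.6,-0.5,-0.75],0.1],[[-0.8,-0.71,-0.75],0.2],[[-0.98,-0.71,-0.75],0.2],[[-0.98,-0.71,-0.75],0.2]]}}

```text
time_s: 19.05
ee_pos: [0.4322, 0.0836, 0.1788]
tcp_rot: [3.139, 0.001, -0.1]
contact_force: [0.9, 0.1, -0.2]
gripper_width: 0.501
grasp_force: 0.0
```

Run:
```python
from h import *
go((.4345,.082,-.001),-.106)
```

```text
shift [0.013 0.004 0.899] turn 0.011 pos [0.4322 0.0836 0.1788] rot [ 3.139e+00  1.000e-03 -1.000e-01]
```

Call:
{"fn": "drive_tool", "kwargs": {"motion": [[[0.01,0,0.3],0],[[0.01,0,0.6],0],[[0.01,0,0.8],0],[[0.01,0,0.9],0],[[0.01,0,0.9],0]], "gripper": -0.4}}

```text
time_s: 19.68
ee_pos: [0.4368, 0.0815, -0.0024]
tcp_rot: [-3.142, 0.004, -0.105]
contact_force: [1.1, -0.4, 0.5]
gripper_width: 0.702
grasp_force: 0.0
```

Call:
{"fn": "drive_tool", "kwargs": {"motion": [[[0,0,0],0],[[0,0,0],0],[[0,0,0],0],[[0,0,0],0]], "gripper": 1}}

```text
time_s: 20.18
ee_pos: [0.4392, 0.082, 0.0006]
tcp_rot: [-3.142, -0.003, -0.105]
contact_force: [0.7, -0.7, 6.6]
gripper_width: 0.292
grasp_force: 40.5
```

Call:
{"fn": "drive_tool", "kwargs": {"motion": [[[0,0,-0.3],0],[[0,0,-0.6],0],[[0,0,-0.85],0],[[0.3,0.1,-0.85],-0.1],[[0.6,0.3,-0.85],-0.2],[[0.9,0.35,-0.85],-0.2],[[0.98,0.35,-0.85],-0.2],[[0.98,0.35,-0.85],-0.2]]}}

```text
time_s: 21.18
ee_pos: [0.6259, -0.0087, 0.1681]
tcp_rot: [-3.141, 0.002, -0.001]
contact_force: [-0.8, 0.5, -1.0]
gripper_width: 0.297
grasp_force: 39.9
```

Call:
{"fn": "drive_tool", "kwargs": {"motion": [[[0.02,-0.03,0.3],0],[[0.02,-0.03,0.5],0],[[0.02,-0.03,0.66],0],[[0.02,-0.03,0.685],0],[[0.02,-0.03,0.685],0]]}}

```text
time_s: 21.8
ee_pos: [0.6291, -0.0018, 0.0332]
tcp_rot: [3.141, -0.0, 0.001]
contact_force: [0.3, 0.6, -0.6]
gripper_width: 0.294
grasp_force: 40.0
```

Call:
{"fn": "drive_tool", "kwargs": {"motion": [[[0,0,0],0],[[0,0,0],0],[[0,0,0],0]], "gripper": 0}}

```text
time_s: 22.18
ee_pos: [0.6298, -0.0021, 0.0331]
tcp_rot: [3.141, -0.001, 0.0]
contact_force: [0.1, -0.2, -0.4]
gripper_width: 0.499
grasp_force: 0.0
```

Call:
{"fn": "drive_tool", "kwargs": {"motion": [[[0,0,-0.3],0],[[0,0,-0.6],0],[[0,0,-1],0],[[0,0,-1],0]]}}

```text
time_s: 22.68
ee_pos: [0.6316, -0.0017, 0.2381]
tcp_rot: [3.141, -0.009, 0.0]
contact_force: [-0.6, -0.4, -0.5]
gripper_width: 0.499
grasp_force: 0.0
```

Call:
{"fn": "drive_tool", "kwargs": {"motion": [[[-0.2,0.3,0],0],[[-0.4,0.6,0],0],[[-0.45,0.9,0],0],[[-0.45,0.99,0],0],[[-0.45,0.99,0],0],[[-0.45,0.99,0],0]]}}

```text
time_s: 23.42
ee_pos: [0.5395, -0.1988, 0.2317]
tcp_rot: [-3.14, 0.001, 0.001]
contact_force: [0.1, 0.2, 0.2]
gripper_width: 0.499
grasp_force: 0.0
```

Run:
```python
from h import *
import pickle
print(tcp()[0]);c,im=snap('wrist','w6');pickle.dump(c,open('w6.pkl','wb'))
s=proj(c,(.637,-.182,.07))[0].astype(int);h=proj(c,(.5395,-.373,.03))[0].astype(int);print(s,h)
def crop(q,r,f):
    x,y=max(0,q[0]-r),max(0,q[1]-r);print('crop',x,y,f);return cv2.resize(im[y:y+2*r,x:x+2*r],(2*r*f,2*r*f),interpolation=cv2.INTER_CUBIC)
A=crop(s,33,6);B=crop(h,66,3);cv2.imwrite('pics/m6.png',np.hstack([A,B]))
```

```text
[ 0.53945668 -0.19879514  0.23173512]
[239  55] [422 155]
crop 206 22 6
crop 356 89 3
```

View pics/m6.png

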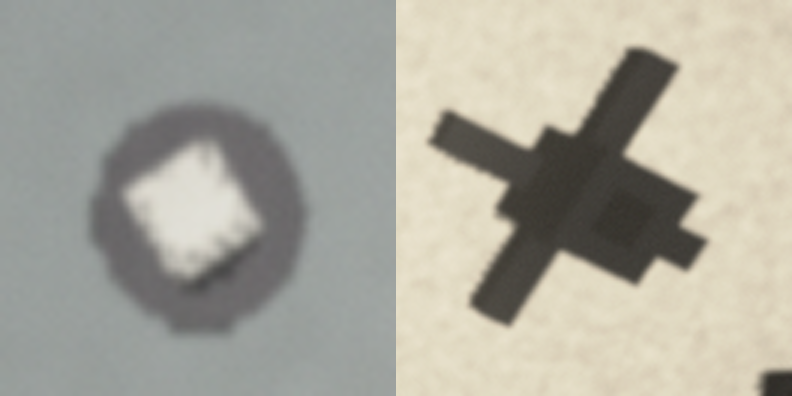

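Run:
```python
from h import *
import pickle;c=pickle.load(open('w6.pkl','rb'))
f=lambda L,o,s:[(o[0]+x/s,o[1]+y/s) for x,y in L]
S=pix(c,f([(125,192),(208,138),(262,222),(183,282)],(206,22),6),.079)
D=pix(c,f([(198,217)],(206,22),6),.05)
print('shaft',S.mean(0).round(4),'disc',D.round(4),[np.round(np.degrees(np.arctan2(*(S[(i+1)%4]-S[i])[[1,0]]))%90,1) for i in range(4)],[np.linalg.norm(S[(i+1)%4]-S[i]).round(4) for i in range(4)])
L=[(x-396,y) for x,y in [(655,57),(491,313),(437,128),(698,255)]]
H=pix(c,f(L,(356,89),3),.012)
for a,b in((0,1),(2,3)): d=H[a]-H[b];print('arm',((H[a]+H[b])/2).round(4),np.linalg.norm(d).round(4),np.degrees(np.arctan2(d[1],d[0])).round(1)%90)
T=pix(c,f([(620-396,218)],(356,89),3),.05);print('bore top',T)
C,_=ray(c,[[0,0]]);print('cam',C)
```

```text
shaft [ 0.6358 -0.1817  0.079 ] disc [[ 0.6358 -0.1807  0.05  ]] [np.float64(30.7), np.float64(34.4), np.float64(35.2), np.float64(33.7)] [np.float64(0.0135), np.float64(0.013), np.float64(0.0137), np.float64(0.0141)]
arm [ 0.5389 -0.3722  0.012 ] 0.107 64.8
arm [ 0.5381 -0.3726  0.012 ] 0.1144 65.1
bore top [[ 0.53826711 -0.37254033  0.05      ]]
cam [ 0.62354486 -0.19704129  0.38032591]
```

Call:
{"fn": "drive_tool", "kwargs": {"motion": [[[0,0.3,0],0.3],[[0,0.6,0],0.6],[[-0.005,0.87,0],0.833],[[-0.005,0.87,0.3],0.833],[[-0.005,0.87,0.6],0.833],[[-0.005,0.87,0.6],0.833],[[-0.005,0.87,0.6],0.833]], "gripper": -0.7}}

```text
time_s: 24.35
ee_pos: [0.5404, -0.3736, 0.1147]
tcp_rot: [3.142, -0.003, -0.434]
contact_force: [0.1, -0.1, 1.1]
gripper_width: 0.853
grasp_force: 0.0
```

Run:
```python
from h import *
go((.5385,-.3725,.020),-.436)
```

```text
shift [-0.013 -0.001  0.474] turn 0.004 pos [ 0.5404 -0.3736  0.1147] rot [ 3.142e+00 -3.000e-03 -4.340e-01]
```

Call:
{"fn": "drive_tool", "kwargs": {"motion": [[[-0.01,0,0.2],0],[[-0.01,0,0.4],0],[[-0.01,0,0.47],0],[[-0.01,0,0.47],0]]}}

```text
time_s: 24.85
ee_pos: [0.5378, -0.3736, 0.0199]
tcp_rot: [3.141, -0.002, -0.436]
contact_force: [0.5, 0.3, 0.5]
gripper_width: 0.848
grasp_force: 0.0
```

Call:
{"fn": "drive_tool", "kwargs": {"motion": [[[0,0,0],0],[[0,0,0],0],[[0,0,0],0],[[0,0,0],0],[[0,0,0],0]], "gripper": 1, "squeeze": 60}}

```text
time_s: 25.48
ee_pos: [0.5379, -0.3743, 0.0205]
tcp_rot: [3.141, -0.004, -0.436]
contact_force: [-0.1, -0.1, 7.2]
gripper_width: 0.407
grasp_force: 60.9
```

Call:
{"fn": "drive_tool", "kwargs": {"motion": [[[0,0,-0.2],0],[[0,0,-0.5],0],[[0,0,-0.8],0],[[0,0,-0.8],0]]}}

```text
time_s: 25.98
ee_pos: [0.5397, -0.3751, 0.1852]
tcp_rot: [3.14, -0.012, -0.436]
contact_force: [0.0, 0.2, -2.1]
gripper_width: 0.407
grasp_force: 60.6
```

Run:
```python
from h import *
c,im=snap('wrist','w7');go((.636,-.181,.18),np.radians(-56.3))
cv2.imwrite('pics/w7c.png',cv2.resize(im[150:384,130:390],None,fx=2.3,fy=2.3,interpolation=cv2.INTER_CUBIC))
```

```text
shift [ 0.037 -1.082  0.006] turn 1.044 pos [ 0.5379 -0.374   0.1814] rot [ 3.141 -0.005 -0.436]
```

Call:
{"fn": "drive_tool", "kwargs": {"motion": [[[0,-0.3,0],0.3],[[0.02,-0.6,0],0.6],[[0.037,-0.9,0],0.9],[[0.037,-0.98,0],1],[[0.037,-0.98,0],1],[[0.037,-0.98,0],1]]}}

```text
time_s: 26.78
ee_pos: [0.6246, -0.2008, 0.1768]
tcp_rot: [3.139, 0.001, -0.961]
contact_force: [0.8, -0.1, -1.4]
gripper_width: 0.408
grasp_force: 60.7
```

Run:
```python
from h import *
go((.636,-.181,.112),np.radians(-56.3))
```

```text
shift [-0.048 -0.104  0.324] turn 0.041 pos [ 0.6246 -0.2008  0.1768] rot [ 3.139e+00  1.000e-03 -9.610e-01]
```

Call:
{"fn": "drive_tool", "kwargs": {"motion": [[[-0.048,-0.104,0],0.041],[[-0.048,-0.104,0.15],0.041],[[-0.048,-0.104,0.32],0.041],[[-0.048,-0.104,0.32],0.041],[[-0.048,-0.104,0.32],0.041]]}}

```text
time_s: 27.4
ee_pos: [0.6378, -0.1806, 0.1154]
tcp_rot: [-3.141, -0.001, -0.983]
contact_force: [0.3, -0.4, -1.2]
gripper_width: 0.409
grasp_force: 60.6
```

Run:
```python
from h import *
go((.636,-.181,.092),np.radians(-56.3))
c,s=snap('side','s8');t,im=snap('top','t8')
```

```text
shift [-0.004  0.009  0.117] turn -0.001 pos [ 0.6378 -0.1806  0.1154] rot [-3.141e+00 -1.000e-03 -9.830e-01]
```

Call:
{"fn": "drive_tool", "kwargs": {"motion": [[[0,0.008,0],0],[[0,0.008,0.04],0],[[0,0.008,0.08],0],[[0,0.008,0.1],0],[[0,0.008,0.1],0]]}}

```text
time_s: 28.12
ee_pos: [0.6361, -0.1798, 0.0944]
tcp_rot: [3.141, 0.0, -0.981]
contact_force: [-1.4, -1.0, 0.5]
gripper_width: 0.407
grasp_force: 61.0
```

Call:
{"fn": "drive_tool", "kwargs": {"motion": [[[0,0,0.01],0],[[0,0,0.02],0],[[0,0,0.03],0],[[0,0,0.03],0]]}}

```text
time_s: 28.62
ee_pos: [0.6368, -0.1803, 0.0932]
tcp_rot: [-3.141, -0.002, -0.981]
contact_force: [-8.4, 1.7, 21.0]
gripper_width: 0.411
grasp_force: 63.5
```

Call:
{"fn": "drive_tool", "kwargs": {"motion": [[[-0.003,0.004,-0.02],0],[[-0.003,0.004,-0.01],0],[[-0.003,0.004,0],0],[[-0.003,0.004,0.01],0],[[-0.003,0.004,0.01],0]]}}

```text
time_s: 29.25
ee_pos: [0.6356, -0.1808, 0.0855]
tcp_rot: [3.141, -0.001, -0.982]
contact_force: [2.5, -3.1, -2.0]
gripper_width: 0.407
grasp_force: 60.8
```

Run:
```python
from h import *
o=status.get_obs();print(o['torque'],o['contact_force']);go((.636,-.181,.0705),np.radians(-56.3))
```

```text
[-0.9115928  -0.65104393  0.00190843] [ 2.48976284 -3.14948313 -1.99212855]
shift [ 0.002 -0.001  0.075] turn 0.002 pos [ 0.6356 -0.1808  0.0855] rot [ 3.141e+00 -1.000e-03 -9.820e-01]
```

In; it slid past the step. Continue to seat.

Call:
{"fn": "drive_tool", "kwargs": {"motion": [[[0,0,0.02],0],[[0,0,0.04],0],[[0,0,0.06],0],[[0,0,0.075],0],[[0,0,0.075],0]]}}

```text
time_s: 29.88
ee_pos: [0.6356, -0.1809, 0.0711]
tcp_rot: [3.142, -0.002, -0.982]
contact_force: [3.6, -4.9, -0.3]
gripper_width: 0.415
grasp_force: 61.1
```

Call:
{"fn": "drive_tool", "kwargs": {"motion": [[[0,0,0.005],0],[[0,0,0.01],0],[[0,0,0.01],0]]}}

```text
time_s: 30.25
ee_pos: [0.6357, -0.1809, 0.0705]
tcp_rot: [-3.142, -0.002, -0.982]
contact_force: [-0.3, -3.2, 5.8]
gripper_width: 0.411
grasp_force: 61.8
```

Call:
{"fn": "drive_tool", "kwargs": {"motion": [[[0,0,-0.005],0],[[0,0,-0.005],0],[[0,0,-0.005],0]], "gripper": -0.4}}

```text
time_s: 30.62
ee_pos: [0.6349, -0.1784, 0.0696]
tcp_rot: [3.141, 0.002, -0.98]
contact_force: [-0.4, -1.0, -0.4]
gripper_width: 0.696
grasp_force: 0.0
```

Call:
{"fn": "drive_tool", "kwargs": {"motion": [[[0,0,-0.2],0],[[0,0,-0.5],0],[[0,0,-0.8],-0.3],[[0,0,-0.95],-0.6],[[0,0,-0.95],-1],[[0,0,-0.95],-1]]}}

```text
time_s: 31.38
ee_pos: [0.6352, -0.1793, 0.2602]
tcp_rot: [-3.141, 0.0, -0.458]
contact_force: [-0.2, 0.5, -0.2]
gripper_width: 0.701
grasp_force: 0.0
```

Run:
```python
from h import *
go((.45,.24,.26),0.6)
```

```text
shift [-1.757 -1.471  0.003] turn -2.02 pos [ 0.6352 -0.1793  0.2602] rot [-3.141  0.    -0.458]
```

Call:
{"fn": "drive_tool", "kwargs": {"motion": [[[-0.3,-0.25,0],-0.3],[[-0.6,-0.5,0],-0.6],[[-0.9,-0.75,0],-0.875],[[-0.9,-0.75,0],-0.875],[[-0.9,-0.75,0],-0.875]]}}

```text
time_s: 32.0
ee_pos: [0.5381, 0.0395, 0.2601]
tcp_rot: [-3.141, 0.001, 0.006]
contact_force: [0.6, -0.3, 0.1]
gripper_width: 0.702
grasp_force: 0.0
```

Call:
{"fn": "drive_tool", "kwargs": {"motion": [[[-0.2,-0.3,0],-0.3],[[-0.4,-0.6,0],-0.6],[[-0.55,-0.9,0],-0.9],[[-0.55,-1,0],-1],[[-0.55,-1,0],-1],[[-0.55,-1,0],-1]]}}

```text
time_s: 32.75
ee_pos: [0.4306, 0.2327, 0.2597]
tcp_rot: [3.141, 0.001, 0.521]
contact_force: [0.4, -1.7, -0.1]
gripper_width: 0.7
grasp_force: 0.0
```

Run:
```python
from h import *
import pickle
print(tcp()[0],tcp()[1].as_euler('xyz'));c,im=snap('wrist','w9');pickle.dump(c,open('w9.pkl','wb'))
print(proj(c,[(.484,.36,.06),(.41,.281,.05)]).round())
t,im2=snap('top','t9')
A=im[:,:];B=cv2.resize(im2[130:220,225:345],(512,384),interpolation=cv2.INTER_CUBIC)
cv2.imwrite('pics/m9.png',np.vstack([cv2.resize(A,(400,300)),cv2.resize(B,(400,300))]) )
```

```text
[0.43056183 0.2326852  0.2597051 ] [3.14127802e+00 1.23666807e-03 5.20939447e-01]
[[170.  44.]
 [209. 149.]]
```

View pics/m9.png

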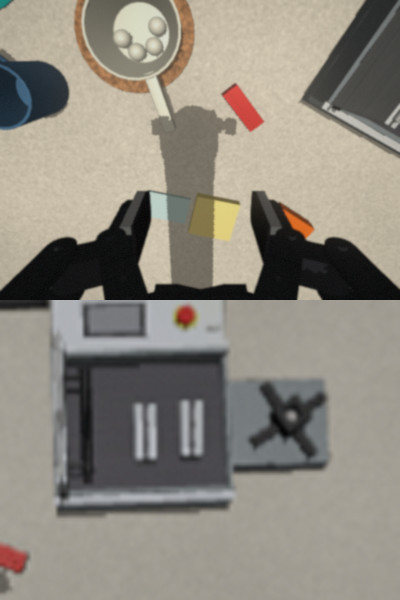

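Run:
```python
from h import *
import pickle;c=pickle.load(open('w9.pkl','rb'));im=cv2.imread('pics/w9.png')
g=im[95:175,180:240].astype(int); m=((g.min(2)>150)&(g.max(2)-g.min(2)<28)).astype(np.uint8)
print(m.sum())
n,l,s,_=cv2.connectedComponentsWithStats(m);k=1+np.argmax(s[1:,4]);ys,xs=np.where(l==k);print(s[k])
vx,vy,x0,y0=cv2.fitLine(np.c_[xs+180,ys+95].astype(np.float32),cv2.DIST_L2,0,.01,.01).ravel()
if vy<0: vx,vy=-vx,-vy
t=((xs+180-x0)*vx+(ys+95-y0)*vy);a=[x0+vx*t.min(),y0+vy*t.min()];b=[x0+vx*t.max(),y0+vy*t.max()]
P=pix(c,[a,b],.056);d=P[1]-P[0];L=np.linalg.norm(d);u=d/L;print(np.round([a,b],1),P.round(4),L.round(3),'dir',np.degrees(np.arctan2(u[1],u[0])))
grip=P[1]-u*.036;axis=P[1]-u*.136;print('grip',grip.round(4),'axis',axis.round(4))
P2=pix(c,[(153/.78125,78/.78125),(217.6,159)],.056);print(P2.round(4))
print('cup rim',pix(c,[(131/.78125,36/.78125)],.063).round(4))
```

```text
662
[  0   0  38  59 611]
[[191.5  94.5]
 [214.7 153.9]] [[0.4525 0.3222 0.056 ]
 [0.4097 0.2735 0.056 ]] 0.065 dir -131.33934852580893
grip [0.4335 0.3006 0.056 ] axis [0.4995 0.3756 0.056 ]
[[0.45   0.3161 0.056 ]
 [0.4063 0.2682 0.056 ]]
cup rim [[0.482  0.3602 0.063 ]]
```

Run:
```python
from h import *
go((.417,.286,.1),.85)
```

```text
shift [ 0.074 -0.267  0.799] turn -0.63 pos [0.4308 0.2323 0.2598] rot [3.142e+00 1.000e-03 5.200e-01]
```

Call:
{"fn": "drive_tool", "kwargs": {"motion": [[[0.07,-0.267,0],-0.3],[[0.074,-0.267,0.2],-0.63],[[0.074,-0.267,0.5],-0.63],[[0.074,-0.267,0.8],-0.63],[[0.074,-0.267,0.8],-0.63]]}}

```text
time_s: 33.48
ee_pos: [0.4134, 0.2843, 0.0962]
tcp_rot: [-3.138, 0.009, 0.852]
contact_force: [-0.2, 0.1, 0.6]
gripper_width: 0.702
grasp_force: 0.0
```

Run:
```python
from h import *
go((.417,.286,.034),.85)
```

```text
shift [0.021 0.009 0.311] turn 0.003 pos [0.4134 0.2843 0.0962] rot [-3.138  0.009  0.852]
```

Call:
{"fn": "drive_tool", "kwargs": {"motion": [[[0,0,0.1],0],[[0,0,0.2],0],[[0,0,0.31],0],[[0,0,0.31],0]]}}

```text
time_s: 33.98
ee_pos: [0.4171, 0.2874, 0.0394]
tcp_rot: [3.141, -0.0, 0.852]
contact_force: [-0.3, 0.3, -0.6]
gripper_width: 0.7
grasp_force: 0.0
```

Call:
{"fn": "drive_tool", "kwargs": {"motion": [[[0,0,0],0],[[0,0,0],0],[[0,0,0],0],[[0,0,0],0],[[0,0,0],0],[[0,0,0],0]], "gripper": 1, "squeeze": 100}}

```text
time_s: 34.72
ee_pos: [0.4167, 0.2881, 0.0391]
tcp_rot: [3.141, -0.001, 0.854]
contact_force: [-2.0, -1.7, 6.4]
gripper_width: 0.154
grasp_force: 97.4
```

Call:
{"fn": "drive_tool", "kwargs": {"motion": [[[0,0,-0.05],0],[[0,0,-0.1],0],[[0,0,-0.2],0],[[0,0,-0.3],0],[[0,0,-0.3],0],[[0,0,-0.3],0]]}}

```text
time_s: 35.48
ee_pos: [0.4155, 0.2873, 0.0976]
tcp_rot: [-3.142, 0.001, 0.854]
contact_force: [-1.1, -0.3, -2.5]
gripper_width: 0.147
grasp_force: 97.3
```

Run:
```python
from h import *
o=status.get_obs();p,R=tcp();print(R.apply([0,0,1],inverse=True),o['contact_force'],o['torque'])
print('tool-frame torque',R.inv().apply(o['torque']))
snap('side','s10');snap('wrist','w10')
```

```text
[-1.25178888e-03 -6.67648788e-05 -9.99999214e-01] [-1.14687901 -0.25659119 -2.51175369] [-0.16936949  0.12587319  0.00961778]
tool-frame torque [-0.01637215 -0.21038703 -0.00958324]
```

Call:
{"fn": "drive_tool", "kwargs": {"motion": [[[0,0,-0.2],0],[[0,0,-0.4],0],[[0,0,-0.6],0],[[0,0,-0.8],0],[[0,0.1,-0.82],0.2],[[0,0.3,-0.82],0.4],[[0,0.5,-0.82],0.6],[[0,0.7,-0.82],0.8],[[0,0.7,-0.82],0.8]]}}

```text
time_s: 36.7
ee_pos: [0.5236, 0.1918, 0.2604]
tcp_rot: [3.141, 0.003, 0.428]
contact_force: [-0.4, 0.7, -3.0]
gripper_width: 0.15
grasp_force: 97.8
```

Run:
```python
from h import *
go((.6,-.03,.26),0)
o=status.get_obs();print(tcp()[1].inv().apply(o['torque']))
```

```text
shift [-0.113  1.167  0.002] turn 0.818 pos [0.5236 0.1918 0.2604] rot [3.141e+00 3.000e-03 4.280e-01]
[-0.09652844 -0.19695657  0.0491325 ]
```

Call:
{"fn": "drive_tool", "kwargs": {"motion": [[[0,0.2,0],0.2],[[-0.05,0.4,0],0.4],[[-0.1,0.6,0],0.6],[[-0.11,0.8,0],0.82],[[-0.11,1,0],0.82],[[-0.11,1,0],0.82]]}}

```text
time_s: 37.45
ee_pos: [0.5863, 0.0002, 0.2611]
tcp_rot: [3.14, 0.002, -0.002]
contact_force: [0.2, -0.5, -2.6]
gripper_width: 0.149
grasp_force: 97.8
```

Call:
{"fn": "drive_tool", "kwargs": {"motion": [[[0.07,0.15,0],0],[[0.07,0.15,0],0],[[0.07,0.15,0],0]]}}

```text
time_s: 37.83
ee_pos: [0.5996, -0.0234, 0.2619]
tcp_rot: [-3.141, 0.001, 0.007]
contact_force: [0.0, 0.7, -2.3]
gripper_width: 0.148
grasp_force: 97.8
```

Call:
{"fn": "drive_tool", "kwargs": {"motion": [[[0,0,0],0],[[0,0,0],0],[[0,0,0],0],[[0,0,0],0]], "squeeze": 50}}

```text
time_s: 38.33
ee_pos: [0.6001, -0.0245, 0.2623]
tcp_rot: [3.141, -0.0, 0.006]
contact_force: [-0.6, -1.2, -1.4]
gripper_width: 0.149
grasp_force: 97.8
```

Call:
{"fn": "drive_tool", "kwargs": {"motion": [[[0,0,0],0],[[0,0,0],0],[[0,0,0],0],[[0,0,0],0]], "squeeze": 20}}

```text
time_s: 38.83
ee_pos: [0.6001, -0.0247, 0.2623]
tcp_rot: [3.142, -0.0, 0.006]
contact_force: [0.4, -0.5, -2.4]
gripper_width: 0.15
grasp_force: 97.8
```

Run:
```python
from h import *
for i in range(2):
    o=status.get_obs();p,R=tcp();print(p,R.inv().apply(o['torque']),o['grasp_force'],o['gripper_width']);snap('wrist','w11_%d'%i)
```

```text
[ 0.60012756 -0.02466345  0.26230314] [ 0.03569727 -0.15997938 -0.02851871] 97.80820708668443 0.15048388056874837
[ 0.60013118 -0.02464088  0.26230426] [ 0.05809556 -0.21440001 -0.03551719] 97.81042295040947 0.15394301095056082
```

Call:
{"fn": "drive_tool", "kwargs": {"motion": [[[0,0,0],0],[[0,0,0],0],[[0,0,0],0]], "gripper": 1, "squeeze": 40}}

```text
time_s: 39.3
ee_pos: [0.6001, -0.0246, 0.2623]
tcp_rot: [3.142, -0.0, 0.006]
contact_force: [0.4, -0.0, -1.9]
gripper_width: 0.148
grasp_force: 97.8
```

Run:
```python
from h import *
for i in range(3):
    o=status.get_obs();p,R=tcp();print(p,R.inv().apply(o['torque']),o['grasp_force'],o['gripper_width']);snap('wrist','w12_%d'%i)
```

```text
[ 0.60013562 -0.02461546  0.26230144] [-0.01322272 -0.24198092 -0.00101446] 97.82476972806762 0.14818331398529072
[ 0.60011166 -0.02464046  0.26231253] [-0.06581295 -0.18271171 -0.01881898] 97.81601565861365 0.14823275349477197
[ 0.60010122 -0.02464807  0.26227176] [ 0.03649905 -0.25284703 -0.02606906] 97.80537987957814 0.14997479913067605
```

Call:
{"fn": "drive_tool", "kwargs": {"motion": [[[0,0,0],0],[[0,0,0],0],[[0,0,0],0]], "gripper": 0.68, "squeeze": 20}}

```text
time_s: 39.83
ee_pos: [0.6001, -0.0246, 0.2623]
tcp_rot: [3.141, 0.0, 0.006]
contact_force: [-0.8, 0.1, -2.0]
gripper_width: 0.162
grasp_force: 64.5
```

Run:
```python
from h import *
for i in range(3):
    o=status.get_obs();p,R=tcp();print(R.inv().apply(o['torque']),o['grasp_force'],o['gripper_width']);snap('wrist','w13_%d'%i)
```

```text
[-0.04433104 -0.15564304  0.0919011 ] 64.53937411308289 0.16205531956288446
[-1.53715599e-04 -2.10665578e-01  2.37388003e-04] 64.516521692276 0.16289032484366148
[ 0.02801174 -0.24121283 -0.0052796 ] 64.5333731174469 0.16125694912132907
```

Call:
{"fn": "drive_tool", "kwargs": {"motion": [[[0,0,0],0],[[0,0,0],0],[[0,0,0],0]], "gripper": 0.655}}

```text
time_s: 40.35
ee_pos: [0.6001, -0.0246, 0.2623]
tcp_rot: [3.141, 0.0, 0.006]
contact_force: [-0.1, -0.4, -2.6]
gripper_width: 0.176
grasp_force: 35.4
```

Call:
{"fn": "drive_tool", "kwargs": {"motion": [[[0,0,0],0],[[0,0,0],0],[[0,0,0],0]], "gripper": 0.645}}

```text
time_s: 40.72
ee_pos: [0.6001, -0.0246, 0.2623]
tcp_rot: [3.142, 0.0, 0.006]
contact_force: [-0.6, 0.3, -2.6]
gripper_width: 0.18
grasp_force: 23.5
```

Run:
```python
from h import *
for i in range(3):
    o=status.get_obs();p,R=tcp();print(R.inv().apply(o['torque']),o['grasp_force'],o['gripper_width'],o['contact_force']);c,im=snap('wrist','w14_%d'%i)
a=cv2.imread('pics/w12_0.png');print(cv2.absdiff(a,im).mean())
```

```text
[ 0.05424993 -0.20589894 -0.02138484] 23.5190212726593 0.17988757294618168 [-0.6049033   0.30317019 -2.6217737 ]
[ 0.03773494 -0.24344825 -0.02201517] 23.518829941749573 0.1780514399175838 [-0.32274772 -0.58705237 -2.63273133]
[ 0.04005035 -0.22583262  0.02217517] 23.51792335510254 0.17590152082101365 [ 0.2127837  -0.06662236 -2.75427727]
5.73976813422309
```

Call:
{"fn": "drive_tool", "kwargs": {"motion": [[[0,0,0.05],0],[[0,0,0.1],0],[[0,0,0.1],0]], "gripper": 0.64}}

```text
time_s: 41.25
ee_pos: [0.5993, -0.0247, 0.2406]
tcp_rot: [-3.142, 0.003, 0.006]
contact_force: [0.4, -0.3, -2.2]
gripper_width: 0.18
grasp_force: 16.7
```

Run:
```python
from h import *
for i in range(4):
    o=status.get_obs();p,R=tcp();print(R.inv().apply(o['torque']),o['grasp_force'],o['gripper_width'],o['contact_force'][2]);c,im=snap('wrist','w15_%d'%i)
a=cv2.imread('pics/w12_0.png');print(cv2.absdiff(a,im)[:200].mean())
```

```text
[-0.04428417 -0.15103164  0.01046466] 16.704128086566925 0.18048121480196574 -2.193804586985547
[ 0.01435437 -0.20812698 -0.00945211] 16.818151473999023 0.18288398534293715 -2.0135564296575708
[ 0.0141903  -0.33358608  0.03684164] 17.11604654788971 0.18323985030575024 -1.802616563709395
[ 0.00415214 -0.4020858   0.02359999] 17.24914938211441 0.18128407463835217 -2.83164695599161
47.436145833333335
```

Run:
```python
from h import *
def cup(f):
    im=cv2.imread(f).astype(int);m=(im.min(2)>165)&(im.max(2)-im.min(2)<28);ys,xs=np.where(m);return m.sum(),(xs.mean().round(),ys.mean().round(),ys.min(),ys.max()) if m.sum() else 0
for f in ['w11_0','w12_0','w13_2','w14_0','w14_2','w15_0','w15_1','w15_2','w15_3']:print(f,cup(f'pics/{f}.png'))
for i in range(4):
    o=status.get_obs();p,R=tcp();print(p.round(3),R.inv().apply(o['torque']).round(3),o['grasp_force'],o['contact_force']);snap('wrist','w16_%d'%i)
for i in range(4):print(cup(f'pics/w16_{i}.png'))
```

```text
w11_0 (np.int64(20617), (np.float64(240.0), np.float64(84.0), np.int64(0), np.int64(362)))
w12_0 (np.int64(20663), (np.float64(241.0), np.float64(84.0), np.int64(0), np.int64(362)))
w13_2 (np.int64(20733), (np.float64(241.0), np.float64(84.0), np.int64(0), np.int64(362)))
w14_0 (np.int64(20690), (np.float64(237.0), np.float64(84.0), np.int64(0), np.int64(362)))
w14_2 (np.int64(20711), (np.float64(237.0), np.float64(85.0), np.int64(0), np.int64(362)))
w15_0 (np.int64(59392), (np.float64(272.0), np.float64(157.0), np.int64(0), np.int64(361)))
w15_1 (np.int64(57838), (np.float64(274.0), np.float64(163.0), np.int64(0), np.int64(383)))
w15_2 (np.int64(55945), (np.float64(274.0), np.float64(167.0), np.int64(0), np.int64(383)))
w15_3 (np.int64(52461), (np.float64(273.0), np.float64(167.0), np.int64(0), np.int64(363)))
[ 0.6   -0.025  0.242] [ 0.03   0.145 -0.007] 17.043975591659546 [ 0.79762827  0.17994867 -0.92279006]
[ 0.6   -0.025  0.243] [-0.061 -0.133 -0.053] 17.169709503650665 [-0.01377458  0.20196306 -1.62874347]
[ 0.6   -0.025  0.243] [0.028 0.053 0.004] 17.109410762786865 [-0.40994736  0.71619247 -1.12915943]
[ 0.6   -0.025  0.243] [-0.065 -0.15   0.04 ] 17.154182195663452 [-0.42421129 -0.60989208 -1.59201327]
(np.int64(52815), (np.float64(273.0), np.float64(166.0), np.int64(0), np.int64(362)))
(np.int64(51311), (np.float64(273.0), np.float64(165.0), np.int64(0), np.int64(362)))
(np.int64(53331), (np.float64(273.0), np.float64(166.0), np.int64(0), np.int64(361)))
(np.int64(53033), (np.float64(273.0), np.float64(166.0), np.int64(0), np.int64(361)))
```

Run:
```python
from h import *
c,s=snap('side','s17');t,tp=snap('top','t17');w=cv2.imread('pics/w16_3.png')
A=cv2.resize(s[90:240,130:330],(400,300));B=cv2.resize(w,(400,300));C=cv2.resize(tp[110:220,215:361],(398,300),interpolation=cv2.INTER_CUBIC)
m=np.zeros((600,800,3),np.uint8);m[:300,:400]=A;m[:300,400:]=B;m[300:,:398]=C;cv2.imwrite('pics/m17.png',m)
o=status.get_obs();print(o['contact_force'])
```

```text
[-0.52568952 -0.79183604 -2.349628  ]
```

View pics/m17.png

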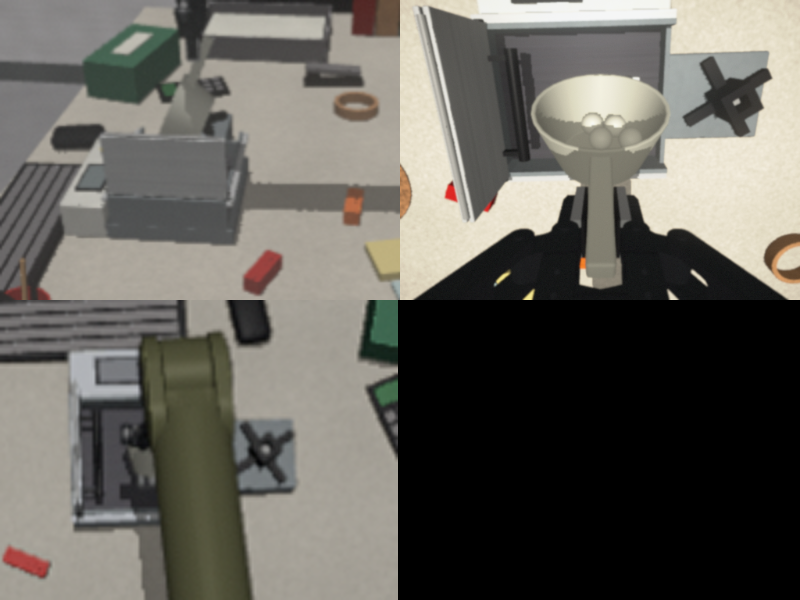

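Call:
{"fn": "drive_tool", "kwargs": {"motion": [[[0,0,0],0],[[0,0,0],0],[[0,0,0],0],[[0,0,0],0]], "gripper": 0.635}}

```text
time_s: 42.25
ee_pos: [0.6001, -0.0246, 0.2423]
tcp_rot: [3.142, 0.0, 0.006]
contact_force: [0.8, 0.9, -1.9]
gripper_width: 0.182
grasp_force: 11.3
```

```bash
cat > ck.py <<'E'
from h import *
import sys
ims=[];T=[];F=[]
for i in range(5):
    o=status.get_obs();p,R=tcp();T.append(R.inv().apply(o['torque'])[1]);F.append(o['contact_force'][2])
    c,im=snap('wrist',sys.argv[1]);ims.append(im)
print(p.round(3),'ty',np.mean(T).round(3),'fz',np.mean(F).round(2),'grip',o['grasp_force'],o['gripper_width'])
# mouth: lit cup rim/inside bounding box in the upper centre
g=ims[-1].astype(int);m=((g.min(2)>120)&(g.max(2)-g.min(2)<40)).astype(np.uint8);m[:, :150]=0;m[:,350:]=0;m[:85]=0
n,l,s,ce=cv2.connectedComponentsWithStats(m);k=1+np.argmax(s[1:,4]);print('cup bbox',s[k],'moved',cv2.absdiff(ims[0],ims[-1]).mean().round(2))
E
python3 ck.py w18
python3 - <<'E'
import cv2
g=cv2.imread('pics/w16_3.png').astype(int)
import numpy as np
m=((g.min(2)>120)&(g.max(2)-g.min(2)<40)).astype(np.uint8);m[:,:150]=0;m[:,350:]=0;m[:85]=0
n,l,s,ce=cv2.connectedComponentsWithStats(m);k=1+np.argmax(s[1:,4]);print('before',s[k])
E
```

```text
[ 0.6   -0.025  0.242] ty -0.012 fz -2.4 grip 11.270849257707596 0.18872474845507706
cup bbox [  168    85   182   216 17057] moved 1.13
before [  168    85   182   216 17097]
```

Call:
{"fn": "drive_tool", "kwargs": {"motion": [[[-0.025,0,0],0],[[-0.075,0,0],0],[[-0.15,0,0],0],[[-0.25,0,0],0],[[-0.05,0,0],0],[[0.02,0,0],0],[[0.045,0,0],0],[[0.05,0,0],0],[[0.05,0,0],0]], "gripper": 0.634}}

```text
time_s: 43.62
ee_pos: [0.6097, -0.0245, 0.2426]
tcp_rot: [3.141, 0.0, 0.006]
contact_force: [0.5, 0.2, -1.0]
gripper_width: 0.181
grasp_force: 11.6
```

```bash
python3 ck.py w19
```

```text
[ 0.61  -0.025  0.243] ty 0.011 fz -1.65 grip 11.637732535600662 0.18458330028590175
cup bbox [  185    85   165   216 10582] moved 2.76
```

Run:
```python
from h import *
F=[]
for i in range(10):
    F.append(status.get_obs()['contact_force'][2]);c,im=snap('wrist','w20')
print(np.mean(F),np.std(F)/3.2)
cv2.imwrite('pics/w20.png',im)
for f in('w18','w20'):
    g=cv2.cvtColor(cv2.imread(f'pics/{f}.png'),cv2.COLOR_BGR2GRAY)
    C=cv2.HoughCircles(cv2.medianBlur(g,3)[40:260,120:345],cv2.HOUGH_GRADIENT,1,12,param1=80,param2=13,minRadius=7,maxRadius=18)
    print(f,[] if C is None else (C[0]+[120,40,0]).round(0).tolist())
# profile of white pixels: bay dark floor -> bright blobs outside the cup
    b=((g>110)).astype(np.uint8);n,l,s,ce=cv2.connectedComponentsWithStats(b)
    print([(s[k].tolist()) for k in range(1,n) if 60<s[k][4]<1500 and 100<s[k][0]<350 and s[k][1]<260])
```

```text
-1.6936999636296726 0.10817544551241685
w18 [[246.0, 156.0, 14.0], [274.0, 160.0, 11.0], [312.0, 166.0, 13.0], [324.0, 160.0, 10.0], [296.0, 176.0, 12.0]]
[]
w20 [[238.0, 62.0, 12.0], [266.0, 60.0, 12.0], [244.0, 92.0, 12.0], [276.0, 86.0, 10.0]]
[[147, 0, 81, 11, 815], [232, 80, 25, 27, 533]]
```

Call:
{"fn": "drive_tool", "kwargs": {"motion": [[[0,0,-0.05],0],[[-0.05,0,-0.1],0],[[-0.15,0,-0.1],0],[[-0.3,0,-0.1],0],[[-0.45,0,-0.1],0],[[-0.6,0,-0.1],0],[[-0.72,0,-0.1],0],[[-0.8,0,-0.1],0],[[-0.86,0,-0.1],0],[[-0.89,0,-0.1],0]], "gripper": 0.65}}

```text
time_s: 45.62
ee_pos: [0.4317, -0.0256, 0.2629]
tcp_rot: [3.141, -0.001, 0.006]
contact_force: [0.3, -0.8, -2.3]
gripper_width: 0.183
grasp_force: 19.7
```

Call:
{"fn": "drive_tool", "kwargs": {"motion": [[[0,-0.05,0],0],[[0,-0.15,0],0],[[0,-0.3,0],-0.1],[[0,-0.45,0],-0.2],[[0,-0.6,0],-0.3],[[0.02,-0.75,0],-0.45],[[0.05,-0.87,0],-0.6],[[0.08,-0.95,0],-0.7],[[0.1,-1,0],-0.8],[[0.1,-1,0],-0.8]]}}

```text
time_s: 46.88
ee_pos: [0.4511, 0.1747, 0.2621]
tcp_rot: [-3.141, 0.001, 0.426]
contact_force: [-0.0, -0.4, -1.7]
gripper_width: 0.183
grasp_force: 19.7
```

Run:
```python
from h import *
o=status.get_obs();print(o['grasp_force'],o['contact_force']);go((.542,.431,.2),.85)
t,im=snap('top','t21');snap('side','s21')
```

```text
19.748721420764923 [-1.36467619e-03 -4.11003078e-01 -1.66548395e+00]
shift [ 0.943 -0.979  0.31 ] turn -0.81 pos [0.4511 0.1747 0.2621] rot [-3.141e+00  1.000e-03  4.260e-01]
```

Call:
{"fn": "drive_tool", "kwargs": {"motion": [[[0.1,-0.1,0],0],[[0.25,-0.25,0],-0.1],[[0.4,-0.4,0],-0.2],[[0.55,-0.57,0],-0.35],[[0.7,-0.72,0],-0.5],[[0.82,-0.85,0],-0.6],[[0.9,-0.93,0],-0.7],[[0.94,-0.98,0],-0.81],[[0.94,-0.98,0],-0.81],[[0.94,-0.98,0],-0.81]]}}

```text
time_s: 48.22
ee_pos: [0.542, 0.4291, 0.2621]
tcp_rot: [3.141, 0.001, 0.846]
contact_force: [-0.4, 0.1, -1.5]
gripper_width: 0.178
grasp_force: 19.8
```

Call:
{"fn": "drive_tool", "kwargs": {"motion": [[[0,0,0.1],0],[[0,0,0.2],0],[[0,0,0.3],0],[[0,0,0.4],0],[[0,0,0.44],0],[[0,0,0.44],0]], "gripper": 0.64}}

```text
time_s: 48.98
ee_pos: [0.5412, 0.4303, 0.1735]
tcp_rot: [-3.141, 0.001, 0.849]
contact_force: [0.0, 0.3, -1.5]
gripper_width: 0.177
grasp_force: 19.8
```

Run:
```python
from h import *
o=status.get_obs();print(o['grasp_force'],o['contact_force']);go((.542,.431,.151),.85)
```

```text
19.763643443584442 [ 0.03321264  0.31644167 -1.49403928]
shift [0.005 0.001 0.112] turn -0.002 pos [0.5412 0.4303 0.1735] rot [-3.141e+00  1.000e-03  8.490e-01]
```

Call:
{"fn": "drive_tool", "kwargs": {"motion": [[[0,0,0.04],0],[[0,0,0.08],0],[[0,0,0.1],0],[[0,0,0.1],0]]}}

```text
time_s: 49.48
ee_pos: [0.5413, 0.4303, 0.1538]
tcp_rot: [-3.142, 0.001, 0.849]
contact_force: [0.9, -0.6, -1.4]
gripper_width: 0.176
grasp_force: 19.8
```

Call:
{"fn": "drive_tool", "kwargs": {"motion": [[[0,0,0.01],0],[[0,0,0.02],0],[[0,0,0.02],0]]}}

```text
time_s: 49.85
ee_pos: [0.5414, 0.4304, 0.1501]
tcp_rot: [3.142, 0.0, 0.849]
contact_force: [0.9, 0.1, -2.3]
gripper_width: 0.181
grasp_force: 19.8
```

Call:
{"fn": "drive_tool", "kwargs": {"motion": [[[0,0,0.01],0],[[0,0,0.02],0],[[0,0,0.02],0]]}}

```text
time_s: 50.22
ee_pos: [0.5416, 0.4308, 0.1471]
tcp_rot: [3.141, -0.001, 0.849]
contact_force: [-1.1, 0.0, 3.2]
gripper_width: 0.186
grasp_force: 20.1
```

Call:
{"fn": "drive_tool", "kwargs": {"motion": [[[0,0,0.01],0],[[0,0,0.02],0],[[0,0,0.02],0]]}}

```text
time_s: 50.6
ee_pos: [0.5421, 0.4315, 0.1471]
tcp_rot: [3.14, -0.004, 0.849]
contact_force: [-4.0, -3.2, 17.6]
gripper_width: 0.182
grasp_force: 21.7
```

Call:
{"fn": "drive_tool", "kwargs": {"motion": [[[-0.04,0,-0.01],0],[[-0.08,0,-0.01],0],[[-0.125,0,0],0],[[-0.18,0,0.01],0],[[-0.235,0,0.02],0],[[-0.29,0,0.03],0],[[-0.29,0,0.03],0]]}}

```text
time_s: 51.48
ee_pos: [0.503, 0.3867, 0.1379]
tcp_rot: [3.14, -0.001, 0.849]
contact_force: [-1.0, -0.8, 10.8]
gripper_width: 0.184
grasp_force: 18.0
```

Run:
```python
from h import *
o=status.get_obs();print(o['grasp_force'],o['contact_force'],tcp()[1].inv().apply(o['torque']));go((.4165,.288,.039),.85)
c,im=snap('wrist','w22')
g=cv2.cvtColor(im,cv2.COLOR_BGR2GRAY)
cv2.imwrite('pics/w22.png',im)
```

```text
18.029575645923615 [-0.97499232 -0.8231023  10.77789258] [ 0.09506618 -0.33236158  0.00437402]
shift [-0.657  0.001  0.494] turn -0.003 pos [0.503  0.3867 0.1379] rot [ 3.14e+00 -1.00e-03  8.49e-01]
```

Call:
{"fn": "drive_tool", "kwargs": {"motion": [[[0,0,0],0],[[0,0,0],0],[[-0.04,0,0.005],0],[[-0.08,0,0.01],0],[[-0.12,0,0.02],0],[[-0.17,0,0.03],0],[[-0.22,0,0.05],0],[[-0.22,0,0.05],0]], "gripper": 0.634}}

```text
time_s: 52.52
ee_pos: [0.4733, 0.3528, 0.1258]
tcp_rot: [3.141, 0.002, 0.848]
contact_force: [-0.3, -0.7, 0.7]
gripper_width: 0.186
grasp_force: 9.9
```

Run:
```python
from h import *
o=status.get_obs();print(o['grasp_force'],o['contact_force'],tcp()[1].inv().apply(o['torque']));go((.4165,.288,.039),.85)
```

```text
9.898217171430588 [-0.34966078 -0.69207772  0.72493274] [ 0.09054854 -0.20408638 -0.00846609]
shift [-0.43   0.001  0.435] turn -0.003 pos [0.4733 0.3528 0.1258] rot [3.141e+00 2.000e-03 8.480e-01]
```

Call:
{"fn": "drive_tool", "kwargs": {"motion": [[[-0.05,0,0.03],0],[[-0.11,0,0.07],0],[[-0.17,0,0.12],0],[[-0.22,0,0.175],0],[[-0.26,0,0.22],0],[[-0.295,0,0.27],0],[[-0.32,0,0.31],0],[[-0.34,0,0.35],0],[[-0.34,0,0.35],0]]}}

```text
time_s: 53.65
ee_pos: [0.4287, 0.3027, 0.0556]
tcp_rot: [-3.141, 0.001, 0.849]
contact_force: [0.2, -0.9, 0.2]
gripper_width: 0.189
grasp_force: 9.7
```

Run:
```python
from h import *
o=status.get_obs();print(o['grasp_force'],o['contact_force'],tcp()[1].inv().apply(o['torque']));go((.4165,.288,.039),.85)
```

```text
9.717964231967926 [ 0.17833915 -0.89575896  0.17843522] [ 0.00195171 -0.1248962   0.04398432]
shift [-0.095  0.003  0.083] turn -0.002 pos [0.4287 0.3027 0.0556] rot [-3.141e+00  1.000e-03  8.490e-01]
```

Call:
{"fn": "drive_tool", "kwargs": {"motion": [[[-0.02,0,0.04],0],[[-0.03,0,0.07],0],[[-0.04,0,0.085],0],[[-0.05,0,0.085],0],[[-0.05,0,0.085],0]]}}

```text
time_s: 54.28
ee_pos: [0.4225, 0.2954, 0.0394]
tcp_rot: [3.141, -0.0, 0.849]
contact_force: [0.3, -0.2, 0.2]
gripper_width: 0.182
grasp_force: 9.8
```

Run:
```python
from h import *
o=status.get_obs();print(o['grasp_force'],o['contact_force']);go((.4165,.288,.039),.85)
c,im=snap('side','s23');t,tp=snap('top','t23');w,wi=snap('wrist','w23')
print(proj(w,[(.482,.36,.063)]))
```

```text
9.817774146795273 [ 0.2754471  -0.22449326  0.17487572]
shift [-0.048  0.002  0.002] turn -0.002 pos [0.4225 0.2954 0.0394] rot [ 3.141 -0.     0.849]
[[264.182398    64.51094209]]
```

Call:
{"fn": "drive_tool", "kwargs": {"motion": [[[0,0,0],0],[[0,0,0],0],[[0,0,0],0],[[0,0,0],0]], "gripper": 0.2}}

```text
time_s: 54.92
ee_pos: [0.4225, 0.2954, 0.0392]
tcp_rot: [3.142, 0.0, 0.849]
contact_force: [-0.5, -1.3, 0.2]
gripper_width: 0.398
grasp_force: 0.0
```

Call:
{"fn": "drive_tool", "kwargs": {"motion": [[[0,0,-0.1],0],[[0,0,-0.3],0],[[0,0,-0.6],0],[[0,0,-0.9],0],[[0,0,-1],0]]}}

```text
time_s: 55.55
ee_pos: [0.4237, 0.2973, 0.2448]
tcp_rot: [3.138, -0.007, 0.85]
contact_force: [0.2, 0.8, -0.1]
gripper_width: 0.395
grasp_force: 0.0
```

Call:
{"fn": "drive_tool", "kwargs": {"motion": [[[0.1,0.3,-0.1],0.3],[[0.1,0.6,-0.2],0.6],[[0.1,0.8,-0.2],0.9],[[0.1,0.9,-0.2],1],[[0.1,0.9,-0.2],1],[[0.1,0.9,-0.2],1]]}}

```text
time_s: 56.3
ee_pos: [0.569, 0.194, 0.2796]
tcp_rot: [-3.141, 0.0, 0.331]
contact_force: [0.1, 0.8, -0.6]
gripper_width: 0.398
grasp_force: 0.0
```

Run:
```python
from h import *
go((.52,.03,.28),0)
```

```text
shift [-0.498  0.696 -0.002] turn 0.631 pos [0.569  0.194  0.2796] rot [-3.141  0.     0.331]
```

Call:
{"fn": "drive_tool", "kwargs": {"motion": [[[-0.2,0.3,0],0.3],[[-0.4,0.6,0],0.63],[[-0.5,0.7,0],0.63],[[-0.5,0.7,0],0.63],[[-0.5,0.7,0],0.63]]}}

```text
time_s: 56.92
ee_pos: [0.5203, 0.0293, 0.2796]
tcp_rot: [-3.141, -0.001, -0.001]
contact_force: [-0.7, 0.8, 0.1]
gripper_width: 0.395
grasp_force: 0.0
```

Run:
```python
from h import *
w,wi=snap('wrist','w24');s,si=snap('side','s24');t,tp=snap('top','t24')
m=np.zeros((600,800,3),np.uint8)
m[:300,:400]=cv2.resize(wi[:260,:347],(400,300));m[:300,400:]=cv2.resize(si[90:240,130:330],(400,300),interpolation=cv2.INTER_CUBIC)
m[300:,:400]=cv2.resize(si[210:315,170:310],(400,300),interpolation=cv2.INTER_CUBIC);m[300:,400:]=cv2.resize(tp[130:240,150:297],(400,300),interpolation=cv2.INTER_CUBIC)
cv2.imwrite('pics/m24.png',m)
g=cv2.cvtColor(wi,cv2.COLOR_BGR2GRAY)
C=cv2.HoughCircles(cv2.medianBlur(g,3)[:200],cv2.HOUGH_GRADIENT,1,12,param1=80,param2=14,minRadius=7,maxRadius=14)
if C is not None:
    for x,y,r in C[0]: print(x,y,r,pix(w,[(x,y)],.042)[0].round(3))
```

```text
295.5 2.5 9.6 [ 0.672 -0.009  0.042]
```

View pics/m24.png

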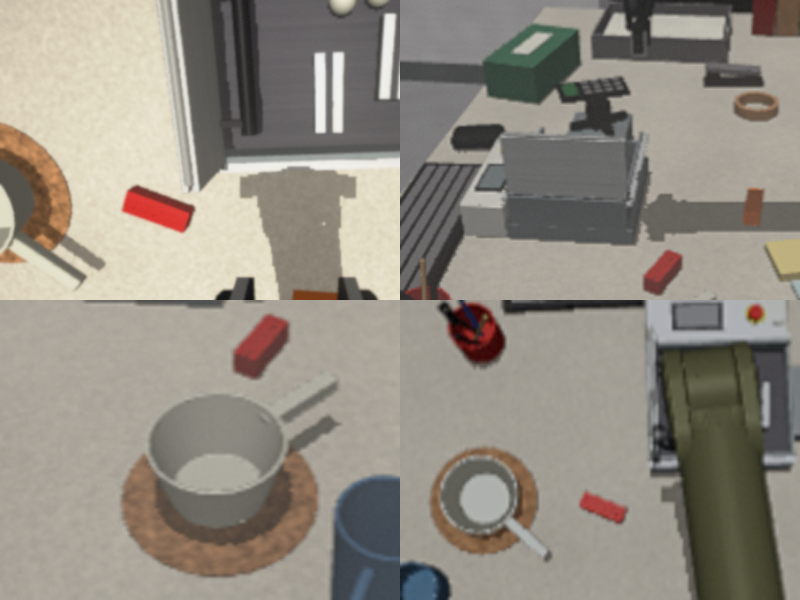

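Call:
{"fn": "drive_tool", "kwargs": {"motion": [[[0.3,0.1,0],0],[[0.5,0.25,0],0],[[0.5,0.25,0],0],[[0.5,0.25,0],0],[[0.5,0.25,0],0]]}}

```text
time_s: 57.7
ee_pos: [0.62, -0.0215, 0.2798]
tcp_rot: [-3.141, -0.0, -0.002]
contact_force: [-0.4, -0.6, 0.6]
gripper_width: 0.401
grasp_force: 0.0
```

Run:
```python
from h import *
import pickle
w,wi=snap('wrist','w25')
g=cv2.medianBlur(cv2.cvtColor(wi,cv2.COLOR_BGR2GRAY),3)
C=cv2.HoughCircles(g[:230],cv2.HOUGH_GRADIENT,1,14,param1=80,param2=14,minRadius=8,maxRadius=15)
for x,y,r in (C[0] if C is not None else []): print('bay',x,y,r,pix(w,[(x,y)],.042)[0].round(3),g[int(y),int(x)])
c9=pickle.load(open('w9.pkl','rb'));g9=cv2.cvtColor(cv2.imread('pics/w9.png'),cv2.COLOR_BGR2GRAY)[0:90,100:235]
C=cv2.HoughCircles(cv2.resize(g9,None,fx=3,fy=3,interpolation=cv2.INTER_CUBIC),cv2.HOUGH_GRADIENT,1,30,param1=60,param2=16,minRadius=26,maxRadius=42)
print('cup start',None if C is None else (C[0]/3+[100,0,0]).round(0).tolist())
# handle: hub top centre & arms symmetry
s=proj(w,[(.636,-.181,.10)])[0];print('hub px',s)
```

```text
bay 276.5 94.5 10.5 [ 0.681 -0.042  0.042] 239
bay 241.5 73.5 10.3 [ 0.703 -0.004  0.042] 239
bay 247.5 100.5 10.5 [ 0.675 -0.01   0.042] 239
bay 267.5 71.5 11.0 [ 0.705 -0.032  0.042] 239
bay 286.5 8.5 14.4 [ 0.766 -0.051  0.042] 125
cup start [[198.0, 59.0, 12.0], [201.0, 33.0, 12.0], [174.0, 65.0, 11.0], [155.0, 48.0, 11.0]]
hub px [419.73422002 144.99708955]
```

```bash
python3 -c "
from rig import order;print(order.finish_job())"
```

```text
the job is handed in; nothing more can be done
None
```

The job is handed in; the call gave back no verdict. From the last pictures and readings, the cover is folded, both offcuts and all four balls are in the bay, the handle is seated on the shaft, and the empty cup stands upright on its mat.

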